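# Set the roller of a relief press square and snug

### The job

Push the print bed fully home, then lower the press roller onto its two bearers with the two T-handles, turning them alternately in small steps so that the roller stays square (neither end more than about 4 mm lower than the other). Stop when both ends press on their bearers with a light, even nip of about 60 N each, felt as a clear rise in the turning resistance, without over-tightening; leave the other things on the table where they are and let go.

Things in the scene. Friction and masses are not known exactly. Their poses are not given: they have to be found in the camera images.
- press: green table-top relief press, fixed: base 260 (x) x 310 (y) x 15 mm, side uprights, beam across the top from 128 to 150 mm height. Origin: centre of the underside; x along the bed's travel, away from the robot, y towards the roller's left end. Screws at y = +105 and -105 mm. Aluminium bearer strips at y = +80 and -80 mm; their tops are level, 51 to 55.5 mm high, differing by job: find by feel
- bed (a joint): travel of the plywood print bed along the press's +x (m): 0 = fully home against its stop, with the block under the roller; negative = drawn out towards the robot. Starts at -0.055 to -0.03; slides with about 3 N of friction and stays where it is left
- bed_handle (a point): centre of the orange upright grip on the near end of the bed: 24 mm along the travel, 14 mm across it, 42 mm high (21 mm above and below this point, standing on the bed's face). Pinch it from above across the 14 mm, or push its near face
- knob_left_grip (a point): centre of the left T-handle's bar, on the screw axis, half-way up the bar: black with one white end, 52 mm long, 13 mm thick, 30 mm high (15 mm above and below this point), on top of the press. Below it are a 16 mm stem and, 27 mm under this point, a steel collar on the beam. Pinch it from above across its thickness
- knob_right_grip (a point): centre of the right T-handle's bar, on the screw axis, half-way up the bar: black with one white end, 52 mm long, 13 mm thick, 30 mm high (15 mm above and below this point), on top of the press. Below it are a 16 mm stem and, 27 mm under this point, a steel collar on the beam. Pinch it from above across its thickness
- knob_left (a joint): angle (rad) of the left T-handle, 0 to 6.2, growing CLOCKWISE from above; starts at 0.05 to 0.5. Clockwise lowers only its own end of the roller, 2.55 mm per rad (16 mm a turn). Bar's world yaw = press yaw minus this angle. The free screw drags with 0.36 N m and stays where left; the handle does not rise or fall. Pressing on the bearer adds 0.0026 N m per N
- knob_right (a joint): angle (rad) of the right T-handle, 0 to 6.2, growing CLOCKWISE from above; starts at 0.05 to 0.5. Clockwise lowers only its own end of the roller, 2.55 mm per rad (16 mm a turn). Bar's world yaw = press yaw minus this angle. The free screw drags with 0.36 N m and stays where left; the handle does not rise or fall. Pressing on the bearer adds 0.0026 N m per N
- carriage: the roller with its yellow end blocks and bar, sprung up against the two screws. Origin on the roller's axis, mid-length; y along the axis: parallel to the press's y axis when square. One rad of one handle alone tips it by 0.012 rad. A handle held still may carry any leftover of the screw drag, so judge the press by the rise in torque over free turns made in the same way
- roller_left (a point): on the roller's axis at the left screw, height = that end's height; about 84 mm above the table at handle angle 0
- roller_right (a point): on the roller's axis at the right screw, as roller_left
- collar_left: black rubber collar at the roller's left end, 52 mm across, 14 mm wide, centred 80 mm left of the roller's middle (where this origin lies); it presses on the left bearer, which sits on sprung packing: after first touch the press grows by about 90 N, and the turning torque by about 0.23 N m, per rad of the handle; 60 N adds about 0.15 N m to the free turning torque
- collar_right: the same at the right end, on the right bearer; origin at the roller's middle
- jar_green: green glass jar with green screw cap, 56 mm across, 65 mm tall; a loose bystander beside the press, origin at its underside
- jar_black: grey ink jar with black cap, 52 mm across, 60 mm tall; a loose bystander beside the press, origin at its underside
- bottle_white: white bottle, 40 mm across, 110 mm tall; a loose bystander beside the press, origin at its underside
- brayer: hand ink roller (black roller 34 mm across, wooden handle, 150 mm long) lying flat; a loose bystander beside the press, origin at its underside
- brush: yellow-handled brush lying flat; a loose bystander beside the press, origin at its underside
- offcut: plywood offcut 90 x 60 x 20 mm; a loose bystander beside the press, origin at its underside

How it is judged:
On the way, in this order (a step that is already met when the one before it is completed fails the run):
1. the bed is fully home while the roller is still clear of the bearers (value of joint bed above -0.003 m and contact force between each of collar_left, collar_right and anything else below 2 N), for 0.2 s.
2. both ends of the roller press on their bearers with the bed home (value of joint bed above -0.003 m and contact force between each of collar_left, collar_right and anything else above 35 N), for 0.2 s.
At the end, for the whole second after the job is handed in: The bed is within 3 mm of home, each roller collar presses on its bearer with 35 to 90 N, the roller is square within 0.012 rad (2.5 mm over the 210 mm between screws), and the handles are at rest (all of step 2 and contact force between each of collar_left, collar_right and anything else below 90 N and angle between the y axis of carriage and the y axis of press, either way round below 0.012 rad and velocity of joint each of knob_left, knob_right below 0.05 rad/s); the robot touches nothing.
It fails at once if the roller tips more than 0.025 rad out of square (one end 5 mm lower than the other) (angle between the y axis of carriage and the y axis of press, either way round above 0.025 rad).
It fails at once if an end of the roller is forced down with more than 140 N (contact force between any of collar_left, collar_right and anything else above 140 N).
It fails at once if a bystander is shifted by more than 20 mm (distance of any of jar_green, jar_black, bottle_white, brayer, brush, offcut from where it was at the start of the episode above 0.02 m).
It also fails if it takes over 72 s, if anything falls off the work surface, if the arm or the gripper's body presses on something with over 40 N, if the wrist force passes 120 N, or if a joint passes its speed limit or range.

### The arm

A 6-joint arm with a two-finger parallel gripper is mounted at the origin on the work surface. World frame = base frame: x ahead of the robot, y to its left, z up, the work surface at z = 0. Lengths are in m, angles in rad, forces in N, time in s.
With the tool pointing down it reaches from about 0.425 to 0.95 m from the base axis. Payload 3.5 kg.
Tool frame: the origin (TCP) lies at the centre of the arm's flange, where the gripper is bolted on; the fingertips stand 173 mm ahead of it and the grasp point (between the pads) lies 155 mm ahead of it (tips_ahead is the x of the fingertips in the tool frame, in m); x points along the fingers, y is the direction in which the jaws open and shut, and the axes are right-handed (so a half turn about x gives the same grasp; the last joint's range is limited). The gripper opens to 85 mm and grips with 20 to 120 N. Pads are 22 mm wide; open, the fingers measure 114 mm over their backs; the gripper's body (76 mm by 85 mm) begins 54 mm behind the grasp point. The pads swing forward as they close: fully open they stand 13 mm farther back than shut.
Start: joints at [-1.289, 0.286, 1.577, -0, 1.279, -0.15], TCP at [0.283, -0.613, 0.405] pointing down, gripper open.
Joint ranges: [-2.77, 2.77], [-0.9, 2.22], [0.21, 2.48], [-1.53, 4.67], [0.24, 2.81], [-2.84, 2.84]. Speed limits (rad/s): [2.79, 2.79, 3.14, 3.14, 3.14, 3.14].

### API

Orientations are given as a 3x3 rotation matrix whose columns are the frame's x, y, z axes.
In Python, from rig import read_state, get_image, camera_model, job_done, tips_ahead gives the robot as it stands.
- The arm moves only by the tool drive_tool, never from a script. Its argument "commands" is a list of rows, each an object with "fingers": the finger opening in mm, from 0 to 85.4; "xyz": the shift along the world's x, y, z in mm, a list of three; "turn": the turn, a rotation vector about the world's x, y, z in degrees, a list of three. In form: [{"fingers": fingers, "xyz": [dx, dy, dz], "turn": [rx, ry, rz]}, ...]. A call has 1 to 20 rows; each row shifts and turns the commanded pose from where the row before left it; what a row does not reach is not made up. A row lasts 1/12 s, in which the tool goes at most 41.7 mm and 7.16 degrees, less where a joint would pass 70% of its speed; a pose out of reach is approached as far as the arm can. A call is refused whole if a number of a shift passes 41.7 or a number of a turn 7.16, either way. A call with a gripper value outside its range is refused whole. The fingers move at their own pace and stop on an object; "force" is the grip in N (left out, the last holds). Time passes only in rows, so rows that do not move let the fingers close. It gives the time, the measured TCP pose, the force and the opening at its end, in the units of the state.
- read_state(): the state, without advancing time (a new reading comes with each control period).
- get_image(name): name is "side" or "top"; returns (picture, depth): 400x640x3 uint8, blue, green, red; 400x640 float32, m along the optical axis (not along the pixel's ray), 0 where there is no reading.
- camera_model(name): a dict with "fov_y" (degrees; the focal length in pixels is half the picture's height over the tangent of half this angle, whatever the lens; pixels are square), "cx", "cy" (the principal point, pixels), "D" ([k1, k2, p1, p2, k3] as OpenCV has them; the pictures are not rectified), "xyz" and "orientation" of the camera in the world. Camera axes: x right, y down, z forward; pixel columns grow to the right and rows downward; lengths in m; the calibration is good to about 2 mm. A picture is of the moment at which its call begins. camera_model takes no time and is no camera call.
- job_done(): hands the job in, once; it reports no verdict.
The state is a dict: "time": time; "q": joint angles; "qd": joint speeds; "tau": joint torques, N m; "tcp_pos": TCP position; "tool_rot": TCP orientation; "force": force on the tool from outside, world axes, zero at the start; "ft_torque": the same for the moment, N m; "width": finger opening in m.
Only numpy, scipy, OpenCV 4.12 (cv2) and the standard library are available. Lean on these libraries where they do the work, as an engineer would, in place of code of your own. Each camera call takes 0.05 s, during which the arm holds its last target.

## Working session

There is one attempt and no reset: what is moved stays moved. The work goes in short steps, Python scripts to look and compute and a tool call to move; the robot and the scene stay as the last step left them, time stands still between calls to the robot, and variables do not carry over. Pictures are saved under pics/ and viewed, and the job is handed in when it is done.

Besides the shell and the picture viewer there is one more tool, called after "Emit:" as a command line: name --argument value ..., lists and objects as JSON in quotes. drive_tool: Moves the arm, as the interface text tells. Its arguments: {"type":"object","properties":{"commands":{"type":"array"},"force":{"type":"number"}},"required":["commands"]}

```bash
ls; mkdir -p pics; cat > h.py <<'E'
import numpy as np, cv2, json
from rig import *
def K(m):
    f=200/np.tan(np.radians(m["fov_y"])/2)
    return np.array([[f,0,m["cx"]],[0,f,m["cy"]],[0,0,1.]])
def ray(m,px):
    px=np.array(px,float).reshape(-1,1,2)
    u=cv2.undistortPoints(px,K(m),np.array(m["D"],float)).reshape(-1,2)
    d=np.c_[u,np.ones(len(u))]@np.array(m["orientation"]).T
    return np.array(m["xyz"]),d
def onz(m,px,z):
    o,d=ray(m,px); t=(z-o[2])/d[:,2]
    return o+d*t[:,None]
def cloud(m,dep):
    v,u=np.mgrid[0:400,0:640]
    px=np.c_[u.ravel(),v.ravel()]
    o,d=ray(m,px)
    return (o+d*dep.ravel()[:,None]).reshape(400,640,3)
def proj(m,P):
    R=np.array(m["orientation"]); 
    Pc=(np.atleast_2d(P)-np.array(m["xyz"]))@R
    return cv2.projectPoints(Pc,np.zeros(3),np.zeros(3),K(m),np.array(m["D"],float))[0].reshape(-1,2)
E
python3 - <<'E'
from h import *
print(read_state())
for n in("top","side"):
    m=camera_model(n); print(n,m)
    p,d=get_image(n); cv2.imwrite(f"pics/{n}0.png",p); np.save(f"{n}0.npy",d); np.save(f"{n}0p.npy",p)
E
```

```text
pics
{'time': 0.0, 'q': array([-1.28896505e+00,  2.87182494e-01,  1.57818929e+00,  2.58168481e-05,
        1.27858289e+00, -1.50020305e-01]), 'qd': array([ 5.09833167e-04, -2.08645217e-05,  2.58304003e-04, -7.58497933e-04,
       -1.47223850e-03,  7.44925003e-04]), 'tau': array([-6.69960336e-04, -4.05988169e+01, -2.92623818e+01, -1.56272263e-04,
        5.84780413e-03, -6.85450043e-07]), 'tcp_pos': array([ 0.28246837, -0.61277668,  0.40332881]), 'tool_rot': array([[-6.33163900e-04,  4.18545592e-01, -9.08195566e-01],
       [ 2.27569986e-03, -9.08192793e-01, -4.18545901e-01],
       [-9.99997210e-01, -2.33178867e-03, -3.77449253e-04]]), 'force': array([-1.05630726,  0.11892891, -0.20441542]), 'ft_torque': array([-0.00204252, -0.00096518, -0.02572192]), 'width': 0.08563119872453673}
top {'fov_y': 46.32407184739219, 'cx': 317.2676894732607, 'cy': 198.90891968012357, 'D': array([-0.01367223,  0.        ,  0.        ,  0.        ,  0.        ]), 'xyz': array([0.42660194, 0.05925402, 1.33216209]), 'orientation': array([[ 0.02553539, -0.98692049,  0.1591725 ],
       [-0.99952614, -0.02794357, -0.01290924],
       [ 0.01718824, -0.15876743, -0.98716638]])}
side {'fov_y': 49.53576607867237, 'cx': 312.1302941701182, 'cy': 200.96544810935, 'D': array([-0.07288906,  0.        ,  0.        ,  0.        ,  0.        ]), 'xyz': array([0.05288795, 0.58852554, 1.02254456]), 'orientation': array([[-0.71227287, -0.53043228,  0.45968354],
       [-0.7019022 ,  0.53902594, -0.46560105],
       [-0.00081152, -0.65428788, -0.75624514]])}
```

View pics/top0.png

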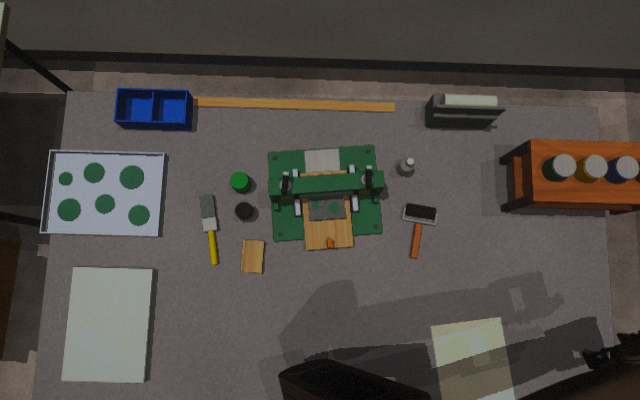

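View pics/side0.png

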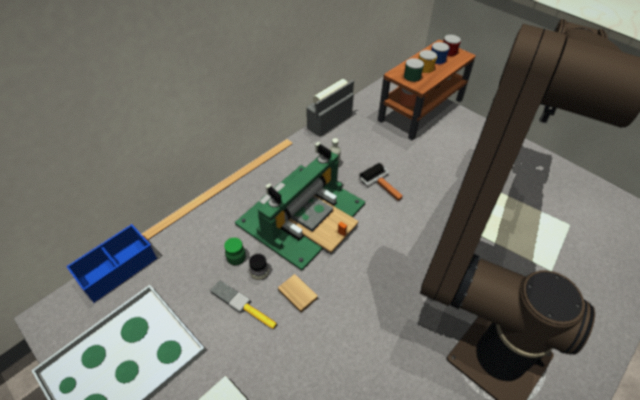

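The top view shows the green press at about (325,193), with T-handles at (285,184) and (369,177) and the orange grip at (331,243). The jars are at (240,182) and (244,212), the bottle at (407,165). Next I'll zoom in and measure.

```bash
python3 - <<'E'
from h import *
p=np.load("top0p.npy"); d=np.load("top0.npy")
cv2.imwrite("pics/topz.png",cv2.resize(p[135:265,220:430],None,fx=3.8,fy=3.8,interpolation=cv2.INTER_CUBIC))
s=np.load("side0p.npy"); ds=np.load("side0.npy")
cv2.imwrite("pics/sidez.png",cv2.resize(s[130:280,220:400],None,fx=4,fy=4,interpolation=cv2.INTER_CUBIC))
for n,P,D in(("top",p,d),("side",s,ds)):
    m=camera_model(n); C=cloud(m,D)
    hsv=cv2.cvtColor(P,cv2.COLOR_BGR2HSV)
    print(n,"table z",np.median(C[330:340,200:260,2]) )
    # orange grip
    M=((hsv[...,0]<14)&(hsv[...,1]>200)&(hsv[...,2]>100)&(C[...,2]<0.1)&(C[...,2]>0.02)).astype(np.uint8)
    k,l,st,ce=cv2.connectedComponentsWithStats(M)
    for i in range(1,k):
        if st[i,4]>15: 
            q=C[l==i]; print("orange",ce[i],st[i],q.mean(0),q.min(0),q.max(0))
    # heights: above beam 
    M=((C[...,2]>0.158)&(C[...,2]<0.21)&(C[...,0]>0.4)&(C[...,0]<0.8)&(abs(C[...,1])<0.3)).astype(np.uint8)
    k,l,st,ce=cv2.connectedComponentsWithStats(M)
    for i in range(1,k):
        if st[i,4]>8:
            q=C[l==i]; top=q[q[:,2]>np.percentile(q[:,2],50)]
            w=q[:,:2]-q[:,:2].mean(0); e=np.linalg.eigh(w.T@w)[1][:,1]
            print("hi",ce[i],st[i],q.mean(0),q.min(0),q.max(0),"yaw",np.degrees(np.arctan2(e[1],e[0])))
E
```

```text
top table z 0.00044580171788166645
hi [368.18421053 175.94078947] [363 165  11  23 152] [ 0.67198204 -0.08113164  0.19242669] [ 0.6463638  -0.09768731  0.15889583] [ 0.69924213 -0.07193705  0.20326933] yaw -178.3848193699875
hi [285.24183007 182.62745098] [281 171  11  23 153] [0.64929784 0.12487163 0.19094591] [0.62380362 0.11216248 0.15800056] [0.67743666 0.13734553 0.20281371] yaw 174.58205214653046
side table z 0.0024141131184998166
orange [341.83870968 225.67741935] [339 223   7   6  31] [0.50921001 0.00944396 0.07100541] [0.49774661 0.00462999 0.05815867] [0.51820204 0.01451554 0.07753567]
hi [323.15196078 152.37745098] [316 143  16  19 204] [ 0.66732809 -0.07840161  0.18517707] [ 0.64252398 -0.08948145  0.15820212] [ 0.69435238 -0.06534204  0.20386983] yaw -175.49504203405917
hi [273.37899543 194.79452055] [266 183  16  23 219] [0.64688157 0.12938277 0.18703121] [0.62229469 0.11636315 0.15800789] [0.6791597  0.14174696 0.20421984] yaw 176.06202177324485
```

```bash
ls -la pics; nproc
```

```text
total 1596
drwxr-xr-x 2 agent agent   4096 Dec  7 02:39 .
drwxr-xr-x 3 agent agent   4096 Dec  7 02:39 ..
-rw-r--r-- 1 agent agent 375298 Dec  7 02:39 side0.png
-rw-r--r-- 1 agent agent 435560 Dec  7 02:39 sidez.png
-rw-r--r-- 1 agent agent 400092 Dec  7 02:39 top0.png
-rw-r--r-- 1 agent agent 407223 Dec  7 02:39 topz.png
4
```

View pics/topz.png

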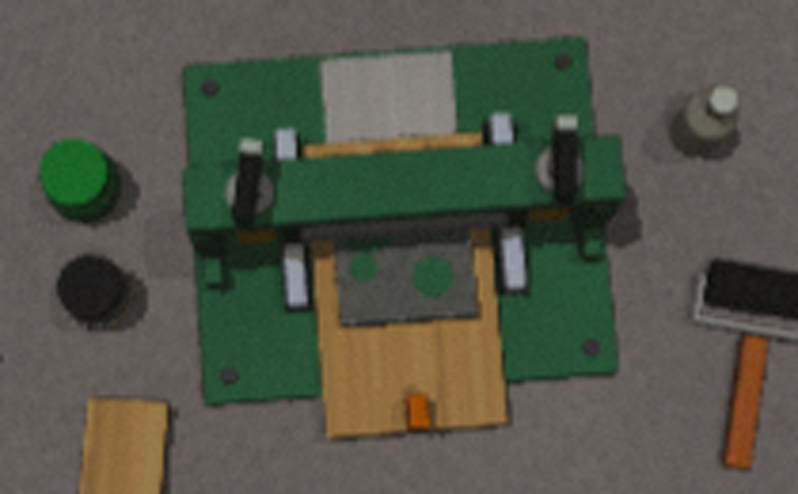

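View pics/sidez.png

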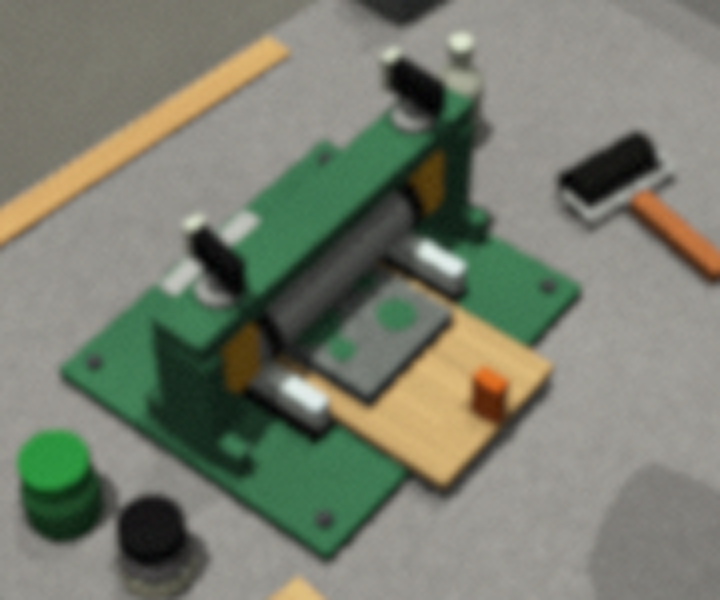

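Handles are at roughly (0.648,0.127) and (0.670,-0.080), with tops near z=0.203. Both white ends point away from the robot. Now I'll refine the numbers.

```bash
python3 - <<'E'
from h import *
import rig
print("tips",rig.tips_ahead if not callable(rig.tips_ahead) else rig.tips_ahead())
for n in("top","side"):
    P=np.load(n+"0p.npy");D=np.load(n+"0.npy");m=camera_model(n); C=cloud(m,D)
    for nm,x,y in(("L",.648,.127),("R",.67,-.08)):
        sel=(np.hypot(C[...,0]-x,C[...,1]-y)<.04)&(C[...,2]>.19)
        q=C[sel]; zt=np.percentile(q[:,2],60); 
        sel2=sel&(C[...,2]>zt-.004)
        M=sel2.astype(np.uint8); pts=np.argwhere(M)[:,::-1].astype(float)
        W=onz(m,pts,zt)[:,:2]
        (c,s,a)=cv2.minAreaRect((W*1000).astype(np.float32)); b=np.array(c)/1000
        w=W-W.mean(0); e=np.linalg.eigh(w.T@w)[1][:,1]; e*=np.sign(e[0])
        print(n,nm,"ztop",zt,"mean",W.mean(0),"rect",b,s,a,"yaw",np.degrees(np.arctan2(e[1],e[0])),len(pts))
    # bed handle
    hsv=cv2.cvtColor(P,cv2.COLOR_BGR2HSV)
    sel=(np.hypot(C[...,0]-.51,C[...,1]-.01)<.03)&(C[...,2]>.065); q=C[sel]
    print(n,"handle",q.mean(0),q.min(0),q.max(0),len(q))
    sel=(np.hypot(C[...,0]-.51,C[...,1]-.01)<.06)&(C[...,2]>.02)&(C[...,2]<.045)
    print(" bed z",np.median(C[sel][:,2]))
    # beam top
    sel=(abs(C[...,2]-.15)<.006)&(abs(C[...,0]-.66)<.06)&(abs(C[...,1]-.02)<.2)&(P[...,1]>P[...,2]+20)
    q=C[sel]; (c,s,a)=cv2.minAreaRect((q[:,:2]*1000).astype(np.float32)); w=q[:,:2]-q[:,:2].mean(0); e=np.linalg.eigh(w.T@w)[1][:,1]; e*=np.sign(e[1])
    print(" beam",c,s,a,"z",np.median(q[:,2]),"press yaw",np.degrees(np.arctan2(-e[0],e[1])))
E
```

```text
tips 0.1734
top L ztop 0.19849300232639372 mean [0.65077686 0.12622408] rect [0.65056396 0.12624383] (12.89415454864502, 52.994510650634766) 85.16233825683594 yaw -4.557109693410012 106
top R ztop 0.19853327744919672 mean [ 0.67408738 -0.08230596] rect [ 0.67319672 -0.08114838] (50.93583679199219, 12.4769868850708) 0.40638163685798645 yaw 1.21627074438926 102
top handle [0.51376741 0.00636374 0.07093706] [ 5.02360757e-01 -2.94953011e-04  6.58375797e-02] [0.52439763 0.01378831 0.07519061] 45
 bed z 0.029668746935057166
 beam (660.9031982421875, 22.205123901367188) (44.95158767700195, 297.8304748535156) 5.974033832550049 z 0.150340243157418 press yaw 5.857416574530635
side L ztop 0.20094370717746798 mean [0.64878149 0.12636555] rect [0.64861981 0.12578977] (14.188089370727539, 55.7658576965332) 83.00001525878906 yaw -8.429475597306004 88
side R ztop 0.19912689068662856 mean [ 0.66875803 -0.08077675] rect [ 0.66971381 -0.08032752] (16.776716232299805, 53.92753601074219) 87.62472534179688 yaw -1.8674889446563108 70
side handle [0.50968511 0.00687628 0.07247614] [ 0.49774661 -0.00201063  0.06514294] [0.52285066 0.01451554 0.07774153] 53
 bed z 0.03238182185110672
 beam (658.2928466796875, 22.378707885742188) (48.04330062866211, 299.7846374511719) 5.229992866516113 z 0.15287188084403092 press yaw 5.329027077821544
```

Emit:
drive_tool --commands '[{"fingers": 0, "xyz": [8.6, 30.7, 0], "turn": [0, 0, 7.1]}, {"fingers": 0, "xyz": [8.6, 30.7, 0], "turn": [0, 0, 7.1]}, {"fingers": 0, "xyz": [8.6, 30.7, 0], "turn": [0, 0, 7.1]}, {"fingers": 0, "xyz": [8.6, 30.7, 0], "turn": [0, 0, 7.1]}, {"fingers": 0, "xyz": [8.6, 30.7, 0], "turn": [0, 0, 7.1]}, {"fingers": 0, "xyz": [8.6, 30.7, 0], "turn": [0, 0, 7.1]}, {"fingers": 0, "xyz": [8.6, 30.7, 0], "turn": [0, 0, 7.1]}, {"fingers": 0, "xyz": [8.6, 30.7, 0], "turn": [0, 0, 7.1]}, {"fingers": 0, "xyz": [8.6, 30.7, 0], "turn": [0, 0, 7.1]}, {"fingers": 0, "xyz": [8.6, 30.7, 0], "turn": [0, 0, 7.1]}, {"fingers": 0, "xyz": [8.6, 30.7, 0], "turn": [0, 0, 7.1]}, {"fingers": 0, "xyz": [8.6, 30.7, 0], "turn": [0, 0, 7.1]}, {"fingers": 0, "xyz": [8.6, 30.7, 0], "turn": [0, 0, 7.1]}, {"fingers": 0, "xyz": [8.6, 30.7, 0], "turn": [0, 0, 7.1]}, {"fingers": 0, "xyz": [8.6, 30.7, 0], "turn": [0, 0, 7.1]}, {"fingers": 0, "xyz": [8.6, 30.7, 0], "turn": [0, 0, 7.1]}, {"fingers": 0, "xyz": [8.6, 30.7, -10], "turn": [0, 0, 7.1]}, {"fingers": 0, "xyz": [8.6, 30.7, -15], "turn": [0, 0, 7.1]}, {"fingers": 0, "xyz": [8.6, 30.7, -20], "turn": [0, 0, 7.1]}, {"fingers": 0, "xyz": [8.6, 30.7, -20], "turn": [0, 0, 7.1]}]' --force 80

```text
time: 1.77
tcp_pos: [0.4545, 0.0027, 0.3394]
tool_rot: [[0.002, 0.223, 0.975], [-0.0, 0.975, -0.223], [-1.0, -0.0, 0.002]]
force: [1.0, -0.3, 1.0]
width: -0.0003
```

Emit:
drive_tool --commands '[{"fingers": 0, "xyz": [0, 0, -30], "turn": [0, 0, 6.2]}, {"fingers": 0, "xyz": [0, 0, -40], "turn": [0, 0, 6.2]}, {"fingers": 0, "xyz": [0, 0, -35], "turn": [0, 0, 6.1]}, {"fingers": 0, "xyz": [0, 0, -17], "turn": [0, 0, 0]}, {"fingers": 0, "xyz": [0, 0, 0], "turn": [0, 0, 0]}]'

```text
time: 2.18
tcp_pos: [0.4519, 0.0017, 0.2128]
tool_rot: [[-0.011, -0.091, 0.996], [0.002, 0.996, 0.092], [-1.0, 0.003, -0.011]]
force: [-0.5, 0.3, 0.5]
width: 0.0002
```

```bash
python3 - <<'E'
from h import *
s=read_state(); print(s['time'],s['tcp_pos'],s['q'],s['force'],s['ft_torque'],s['width'])
p,d=get_image("side"); cv2.imwrite("pics/s1.png",cv2.resize(p[130:300,240:440],None,fx=3.5,fy=3.5,interpolation=cv2.INTER_CUBIC))
E
```

```text
2.1833 [0.45186645 0.0017027  0.21281246] [-2.21420755e-01  5.71723833e-02  2.23574563e+00 -3.14333886e-05
  8.59787759e-01 -1.88381221e+00] [-0.46894049  0.28220843  0.45126461] [ 0.01583024 -0.01032653 -0.0173027 ] 0.00020584168563947638
```

View pics/s1.png

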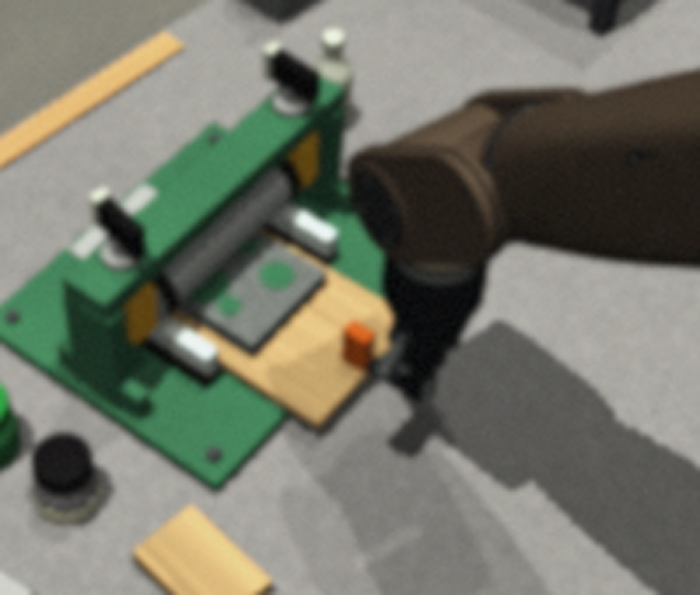

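The fingers sit just behind the orange grip at (358,345) in the crop. Pushing along the press x.

Emit:
drive_tool --commands '[{"fingers": 0, "xyz": [12, 1.2, 0], "turn": [0, 0, 0]}, {"fingers": 0, "xyz": [14, 1.4, 0], "turn": [0, 0, 0]}, {"fingers": 0, "xyz": [10, 1.0, 0], "turn": [0, 0, 0]}, {"fingers": 0, "xyz": [9, 0.9, 0], "turn": [0, 0, 0]}, {"fingers": 0, "xyz": [9, 0.9, 0], "turn": [0, 0, 0]}, {"fingers": 0, "xyz": [8, 0.8, 0], "turn": [0, 0, 0]}]'

```text
time: 2.73
tcp_pos: [0.5173, 0.0072, 0.2186]
tool_rot: [[0.0, -0.091, 0.996], [-0.0, 0.996, 0.091], [-1.0, -0.0, 0.0]]
force: [-4.1, -1.2, 3.3]
width: 0.0001
```

Emit:
drive_tool --commands '[{"fingers": 0, "xyz": [5, 0.5, 0], "turn": [0, 0, 0]}, {"fingers": 0, "xyz": [3, 0.3, 0], "turn": [0, 0, 0]}]'

```text
time: 2.9
tcp_pos: [0.5252, 0.008, 0.218]
tool_rot: [[0.001, -0.091, 0.996], [-0.0, 0.996, 0.091], [-1.0, -0.0, 0.001]]
force: [-3.3, -0.4, 3.5]
width: -0.0001
```

Emit:
drive_tool --commands '[{"fingers": 0, "xyz": [3, 0.3, 0], "turn": [0, 0, 0]}, {"fingers": 0, "xyz": [3, 0.3, 0], "turn": [0, 0, 0]}]'

```text
time: 3.07
tcp_pos: [0.5305, 0.0087, 0.2176]
tool_rot: [[-0.001, -0.091, 0.996], [0.0, 0.996, 0.091], [-1.0, 0.0, -0.001]]
force: [-6.7, -0.6, 5.6]
width: 0.0003
```

Emit:
drive_tool --commands '[{"fingers": 0, "xyz": [3, 0.3, 0], "turn": [0, 0, 0]}, {"fingers": 0, "xyz": [3, 0.3, 0], "turn": [0, 0, 0]}]'

```text
time: 3.23
tcp_pos: [0.5335, 0.0091, 0.2169]
tool_rot: [[-0.02, -0.094, 0.995], [-0.001, 0.996, 0.094], [-1.0, 0.001, -0.02]]
force: [-28.8, -4.5, 24.6]
width: 0.0001
```

Force jumped to 29 N, so the bed is against the stop. I'll back off, rise, and check by camera.

Emit:
drive_tool --commands '[{"fingers": 0, "xyz": [-15, -1.5, 0], "turn": [0, 0, 0]}, {"fingers": 0, "xyz": [-25, -2.5, 10], "turn": [0, 0, 0]}, {"fingers": 0, "xyz": [-10, 0, 40], "turn": [0, 0, -3]}, {"fingers": 85, "xyz": [0, 15, 41], "turn": [0, 0, -4]}, {"fingers": 85, "xyz": [0, 30, 41], "turn": [0, 0, -3.5]}, {"fingers": 85, "xyz": [10, 30, 41], "turn": [0, 0, 0]}, {"fingers": 85, "xyz": [20, 30, 10], "turn": [0, 0, 0]}]'

```text
time: 3.82
tcp_pos: [0.515, 0.0988, 0.3904]
tool_rot: [[0.013, 0.093, 0.996], [-0.0, 0.996, -0.093], [-1.0, 0.001, 0.013]]
force: [1.7, -0.7, 1.0]
width: 0.0481
```

```bash
python3 - <<'E'
from h import *
s=read_state(); print(s['time'],s['tcp_pos'],s['tool_rot'][:,1],s['q'],s['force'],s['ft_torque'],s['width'])
p,d=get_image("top"); m=camera_model("top");C=cloud(m,d)
cv2.imwrite("pics/t2.png",cv2.resize(p[120:300,220:430],None,fx=3.5,fy=3.5,interpolation=cv2.INTER_CUBIC))
hsv=cv2.cvtColor(p,cv2.COLOR_BGR2HSV)
M=(hsv[...,0]<10)&(hsv[...,1]>180)&(C[...,2]<.1)&(np.hypot(C[...,0]-.55,C[...,1])<.08)
print(C[M].mean(0) if M.any() else None,M.sum())
E
```

```text
3.8167 [0.51503007 0.09882997 0.3903669 ] [0.09345091 0.99562327 0.00111123] [-4.01379069e-03 -3.75850946e-02  1.96039181e+00 -5.08973194e-05
  1.20583483e+00 -1.48119756e+00] [ 1.68728251 -0.71173488  1.02043674] [-0.01251065 -0.03278959  0.03193722] 0.048071979500768115
None 0
```

View pics/t2.png

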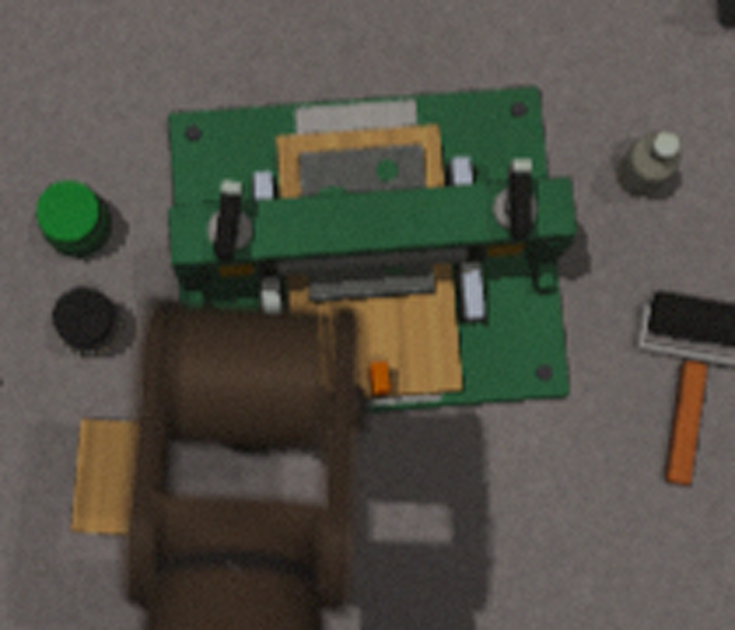

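The bed is home: the block shows on both sides under the roller and the grip is at (380,379) in the crop. Next the left handle.

Emit:
drive_tool --commands '[{"fingers": 85, "xyz": [22, 4, 3], "turn": [0, 0, 0]}, {"fingers": 85, "xyz": [32, 4, 0], "turn": [0, 0, 0]}, {"fingers": 85, "xyz": [33, 4, 0], "turn": [0, 0, 0]}, {"fingers": 85, "xyz": [28, 3, 0], "turn": [0, 0, 0]}, {"fingers": 85, "xyz": [17, 1, 0], "turn": [0, 0, 0]}, {"fingers": 85, "xyz": [0, 0, -15], "turn": [0, 0, 0]}]'

```text
time: 4.37
tcp_pos: [0.6503, 0.1142, 0.3745]
tool_rot: [[0.011, 0.092, 0.996], [0.001, 0.996, -0.092], [-1.0, 0.002, 0.011]]
force: [-0.0, 0.4, 0.4]
width: 0.0852
```

Emit:
drive_tool --commands '[{"fingers": 85, "xyz": [0, 0, -20], "turn": [0, 0, 0]}, {"fingers": 85, "xyz": [0, 0, -18], "turn": [0, 0, 0]}, {"fingers": 85, "xyz": [0, 0, -8], "turn": [0, 0, 0]}, {"fingers": 85, "xyz": [0, 0, 0], "turn": [0, 0, 0]}]'

```text
time: 4.7
tcp_pos: [0.646, 0.1142, 0.322]
tool_rot: [[-0.004, 0.092, 0.996], [0.0, 0.996, -0.092], [-1.0, -0.0, -0.004]]
force: [0.2, -0.8, -1.0]
width: 0.0847
```

```bash
python3 - <<'E'
from h import *
s=read_state(); print(s['time'],s['tcp_pos'],s['tool_rot'][:,1],s['q'],s['force'],s['ft_torque'],s['width'])
E
```

```text
4.7 [0.64599499 0.11420582 0.32202519] [ 9.18882417e-02  9.95769290e-01 -2.67571575e-04] [ 2.05345133e-02  3.20397942e-01  1.69107237e+00  2.54093982e-04
  1.13454214e+00 -1.45835105e+00] [ 0.17768626 -0.77555796 -1.00680906] [-0.06100116 -0.00344382  0.03161554] 0.084747994137535
```

Limits in the last rows left the tool about 20 mm low and 12 mm off in y. I'll correct that before closing.

Emit:
drive_tool --commands '[{"fingers": 85, "xyz": [3.5, 12.3, 19], "turn": [0, 0, 0]}, {"fingers": 85, "xyz": [0, 0, 0], "turn": [0, 0, 0]}]'

```text
time: 4.87
tcp_pos: [0.6514, 0.1276, 0.3488]
tool_rot: [[0.008, 0.091, 0.996], [0.001, 0.996, -0.091], [-1.0, 0.002, 0.008]]
force: [1.2, -0.4, 1.2]
width: 0.085
```

```bash
python3 - <<'E'
from h import *
s=read_state(); print(s['time'],s['tcp_pos'],s['tool_rot'][:,1],s['q'],s['force'],s['ft_torque'],s['width'])
p,d=get_image("top"); 
cv2.imwrite("pics/t3.png",cv2.resize(p[120:300,220:430],None,fx=3.5,fy=3.5,interpolation=cv2.INTER_CUBIC))
p,d=get_image("side"); 
cv2.imwrite("pics/s3.png",cv2.resize(p[130:300,220:420],None,fx=3.5,fy=3.5,interpolation=cv2.INTER_CUBIC))
E
```

```text
4.8667 [0.65135958 0.12763424 0.34880877] [0.09098879 0.99584991 0.00200091] [ 4.07817324e-02  3.07803053e-01  1.65503071e+00  1.02863737e-03
  1.17068625e+00 -1.43928858e+00] [ 1.18230795 -0.40697564  1.1948734 ] [-0.05030568 -0.03155728 -0.01225898] 0.08504963143677444
```

View pics/s3.png

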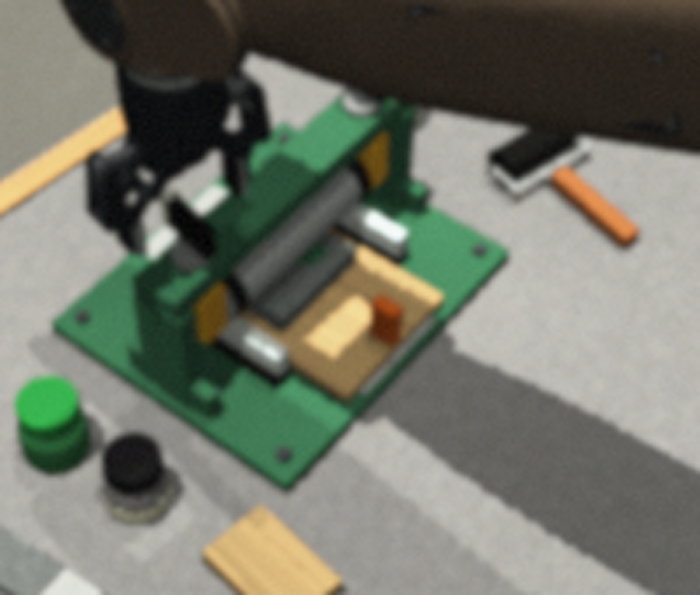

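The fingers straddle the left bar at about (190,225) in the crop. Checking the settled pose.

```bash
python3 - <<'E'
from h import *
s=read_state(); print(s['time'],s['tcp_pos'],s['tool_rot'][:,1],s['q'],s['force'],s['ft_torque'],s['width'])
E
```

```text
4.9667 [0.65071731 0.12674659 0.346997  ] [9.09169692e-02 9.95858321e-01 5.55965968e-04] [ 3.95957892e-02  3.08283343e-01  1.65790274e+00 -1.67220151e-04
  1.16996687e+00 -1.44009150e+00] [-0.23048151  0.36607052  0.01695288] [-0.01183329  0.01046917  0.05321828] 0.08518692748320034
```

Emit:
drive_tool --commands '[{"fingers": 20, "xyz": [-1, 0, -6], "turn": [0, 0, 0]}, {"fingers": 5, "xyz": [0, 0, 0], "turn": [0, 0, 0]}, {"fingers": 5, "xyz": [0, 0, 0], "turn": [0, 0, 0]}, {"fingers": 5, "xyz": [0, 0, 0], "turn": [0, 0, 0]}, {"fingers": 5, "xyz": [0, 0, 0], "turn": [0, 0, 0]}, {"fingers": 5, "xyz": [0, 0, 0], "turn": [0, 0, 0]}, {"fingers": 5, "xyz": [0, 0, 0], "turn": [0, 0, 0]}]' --force 80

```text
time: 5.55
tcp_pos: [0.6491, 0.1269, 0.3385]
tool_rot: [[0.0, 0.092, 0.996], [0.001, 0.996, -0.092], [-1.0, 0.001, -0.0]]
force: [-0.2, 2.5, -0.1]
width: 0.0117
```

```bash
cat > st.py <<'E'
from h import *
s=read_state(); y=s['tool_rot'][:,1]
print(round(s['time'],2),s['tcp_pos'].round(4),"yaw",np.degrees(np.arctan2(y[1],y[0])).round(2),"q6",s['q'][5].round(3),"F",s['force'].round(2),"M",s['ft_torque'].round(3),"w",s['width'].round(4))
E
python3 st.py
```

```text
Traceback (most recent call last):
  File "st.py", line 3, in <module>
    print(round(s['time'],2),s['tcp_pos'].round(4),"yaw",np.degrees(np.arctan2(y[1],y[0])).round(2),"q6",s['q'][5].round(3),"F",s['force'].round(2),"M",s['ft_torque'].round(3),"w",s['width'].round(4))
                                                                                                                                                                                    ^^^^^^^^^^^^^^^^
AttributeError: 'float' object has no attribute 'round'
```

Emit:
drive_tool --commands '[{"fingers": 5, "xyz": [0, 0, 0], "turn": [0, 0, -5]}, {"fingers": 5, "xyz": [0, 0, 0], "turn": [0, 0, -7]}, {"fingers": 5, "xyz": [0, 0, 0], "turn": [0, 0, -7]}, {"fingers": 5, "xyz": [0, 0, 0], "turn": [0, 0, -5]}, {"fingers": 5, "xyz": [0, 0, 0], "turn": [0, 0, -4]}, {"fingers": 5, "xyz": [0, 0, 0], "turn": [0, 0, -4]}, {"fingers": 5, "xyz": [0, 0, 0], "turn": [0, 0, -4]}]'

```text
time: 6.13
tcp_pos: [0.6491, 0.1272, 0.3385]
tool_rot: [[0.001, 0.661, 0.751], [0.001, 0.751, -0.661], [-1.0, 0.001, -0.0]]
force: [1.5, 2.8, -0.6]
width: 0.0123
```

```bash
sed -i "s/s\['width'\].round(4)/round(float(s['width']),4)/" st.py; python3 st.py
```

```text
6.13 [0.6491 0.1272 0.3385] yaw 48.66 q6 -0.809 F [ 1.53  2.85 -0.59] M [ 0.364 -0.059  0.419] w 0.0123
```

Emit:
drive_tool --commands '[{"fingers": 5, "xyz": [0, 0, 0], "turn": [0, 0, -4]}]'

```text
time: 6.22
tcp_pos: [0.6491, 0.1272, 0.3386]
tool_rot: [[0.001, 0.711, 0.703], [0.001, 0.703, -0.711], [-1.0, 0.001, -0.0]]
force: [0.6, 2.7, -0.8]
width: 0.0117
```

```bash
python3 st.py
```

```text
6.22 [0.6491 0.1272 0.3386] yaw 44.66 q6 -0.74 F [ 0.61  2.71 -0.77] M [ 0.471 -0.141  0.369] w 0.0117
```

Emit:
drive_tool --commands '[{"fingers": 5, "xyz": [0, 0, 0], "turn": [0, 0, -4]}]'

```text
time: 6.3
tcp_pos: [0.6491, 0.1272, 0.3386]
tool_rot: [[0.001, 0.759, 0.652], [0.001, 0.652, -0.759], [-1.0, 0.001, -0.0]]
force: [0.7, 3.1, -0.6]
width: 0.012
```

```bash
python3 st.py
```

```text
6.3 [0.6491 0.1272 0.3386] yaw 40.66 q6 -0.67 F [ 0.73  3.05 -0.57] M [ 0.481 -0.109  0.406] w 0.012
```

Free turning torque is about 0.37–0.42 N·m, and the left handle is now near 55°. Over to the right.

Emit:
drive_tool --commands '[{"fingers": 45, "xyz": [0, 0, 0], "turn": [0, 0, 0]}, {"fingers": 45, "xyz": [0, 0, 0], "turn": [0, 0, 0]}, {"fingers": 45, "xyz": [0, 0, 22], "turn": [0, 0, 0]}, {"fingers": 45, "xyz": [0, 0, 23], "turn": [0, 0, 0]}, {"fingers": 45, "xyz": [2.5, -26, 0], "turn": [0, 0, 7]}, {"fingers": 45, "xyz": [3, -31, 0], "turn": [0, 0, 7]}, {"fingers": 45, "xyz": [3, -31, 0], "turn": [0, 0, 7]}, {"fingers": 45, "xyz": [3, -31, 0], "turn": [0, 0, 7]}, {"fingers": 45, "xyz": [3, -31, 0], "turn": [0, 0, 7]}, {"fingers": 45, "xyz": [3, -31, 0], "turn": [0, 0, 7]}, {"fingers": 45, "xyz": [3, -28, 0], "turn": [0, 0, 7]}, {"fingers": 45, "xyz": [0, 0, 0], "turn": [0, 0, 1]}]'

```text
time: 7.3
tcp_pos: [0.6697, -0.0877, 0.3837]
tool_rot: [[0.0, -0.013, 1.0], [-0.003, 1.0, 0.013], [-1.0, -0.003, 0.0]]
force: [-0.3, 0.4, 0.1]
width: 0.0449
```

```bash
python3 st.py
```

```text
7.3 [ 0.6697 -0.0877  0.3837] yaw 90.77 q6 -1.863 F [-0.28  0.42  0.05] M [-0.034  0.024 -0.004] w 0.0449
```

Emit:
drive_tool --commands '[{"fingers": 45, "xyz": [0, 0, -10], "turn": [0, 0, 0]}, {"fingers": 45, "xyz": [0, 0, -4], "turn": [0, 0, 0]}]'

```text
time: 7.47
tcp_pos: [0.6693, -0.0825, 0.3681]
tool_rot: [[-0.001, -0.012, 1.0], [0.001, 1.0, 0.012], [-1.0, 0.001, -0.001]]
force: [0.1, -0.1, -0.3]
width: 0.0447
```

```bash
python3 st.py; python3 - <<'E'
from h import *
p,d=get_image("side"); 
cv2.imwrite("pics/s4.png",cv2.resize(p[110:260,240:400],None,fx=4,fy=4,interpolation=cv2.INTER_CUBIC))
E
```

```text
7.47 [ 0.6693 -0.0825  0.3681] yaw 90.68 q6 -1.855 F [ 0.12 -0.11 -0.3 ] M [ 0.036 -0.003  0.013] w 0.0447
```

View pics/s4.png

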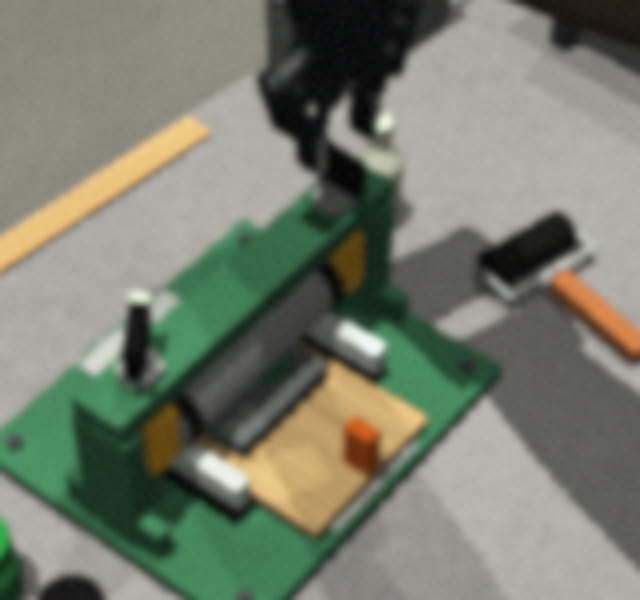

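The left bar has turned (130,340) and the gripper is lined up over the right bar at (345,165). Descend and grip.

Emit:
drive_tool --commands '[{"fingers": 45, "xyz": [0, 0, -16], "turn": [0, 0, 0]}, {"fingers": 45, "xyz": [0, 0, -12], "turn": [0, 0, 0]}, {"fingers": 5, "xyz": [0, 0, 0], "turn": [0, 0, 0]}, {"fingers": 5, "xyz": [0, 0, 0], "turn": [0, 0, 0]}, {"fingers": 5, "xyz": [0, 0, 0], "turn": [0, 0, 0]}, {"fingers": 5, "xyz": [0, 0, 0], "turn": [0, 0, 0]}]'

```text
time: 8.02
tcp_pos: [0.6694, -0.082, 0.3411]
tool_rot: [[-0.001, -0.014, 1.0], [0.0, 1.0, 0.014], [-1.0, 0.0, -0.001]]
force: [0.4, 0.9, -2.9]
width: 0.0116
```

```bash
python3 st.py
```

```text
8.02 [ 0.6694 -0.082   0.3411] yaw 90.83 q6 -1.857 F [ 0.42  0.92 -2.91] M [0.121 0.091 0.326] w 0.0116
```

Emit:
drive_tool --commands '[{"fingers": 5, "xyz": [0, 0, 0], "turn": [0, 0, -5]}, {"fingers": 5, "xyz": [0, 0, 0], "turn": [0, 0, -7]}, {"fingers": 5, "xyz": [0, 0, 0], "turn": [0, 0, -7]}, {"fingers": 5, "xyz": [0, 0, 0], "turn": [0, 0, -5]}, {"fingers": 5, "xyz": [0, 0, 0], "turn": [0, 0, -4]}, {"fingers": 5, "xyz": [0, 0, 0], "turn": [0, 0, -4]}, {"fingers": 5, "xyz": [0, 0, 0], "turn": [0, 0, -4]}]'

```text
time: 8.6
tcp_pos: [0.6696, -0.0811, 0.3411]
tool_rot: [[-0.0, 0.579, 0.815], [0.003, 0.815, -0.579], [-1.0, 0.003, -0.002]]
force: [1.7, 4.4, -4.2]
width: 0.0118
```

```bash
python3 st.py
```

```text
8.6 [ 0.6696 -0.0811  0.3411] yaw 54.64 q6 -1.226 F [ 1.68  4.35 -4.24] M [ 0.657 -0.128  0.33 ] w 0.0118
```

Emit:
drive_tool --commands '[{"fingers": 5, "xyz": [0, 0, 0], "turn": [0, 0, -4]}]'

```text
time: 8.68
tcp_pos: [0.6696, -0.0809, 0.3411]
tool_rot: [[0.0, 0.634, 0.773], [0.003, 0.773, -0.634], [-1.0, 0.003, -0.002]]
force: [2.0, 5.1, -3.6]
width: 0.0119
```

```bash
python3 st.py
```

```text
8.68 [ 0.6696 -0.0809  0.3411] yaw 50.63 q6 -1.156 F [ 2.    5.07 -3.64] M [ 0.683 -0.203  0.394] w 0.0119
```

Emit:
drive_tool --commands '[{"fingers": 5, "xyz": [0, 0, 0], "turn": [0, 0, -4]}]'

```text
time: 8.77
tcp_pos: [0.6697, -0.0809, 0.3411]
tool_rot: [[0.0, 0.687, 0.727], [0.003, 0.727, -0.687], [-1.0, 0.003, -0.002]]
force: [2.8, 5.0, -3.8]
width: 0.0123
```

```bash
python3 st.py
```

```text
8.77 [ 0.6697 -0.0809  0.3411] yaw 46.64 q6 -1.086 F [ 2.75  5.03 -3.76] M [ 0.701 -0.245  0.333] w 0.0123
```

Emit:
drive_tool --commands '[{"fingers": 5, "xyz": [0, 0, 0], "turn": [0, 0, -4]}]'

```text
time: 8.85
tcp_pos: [0.6697, -0.0808, 0.3411]
tool_rot: [[0.001, 0.736, 0.677], [0.004, 0.677, -0.736], [-1.0, 0.003, -0.002]]
force: [1.6, 5.6, -4.3]
width: 0.0117
```

```bash
python3 st.py
```

```text
8.85 [ 0.6697 -0.0808  0.3411] yaw 42.64 q6 -1.016 F [ 1.62  5.63 -4.25] M [ 0.805 -0.254  0.419] w 0.0117
```

Emit:
drive_tool --commands '[{"fingers": 5, "xyz": [0, 0, 0], "turn": [0, 0, -4]}]'

```text
time: 8.93
tcp_pos: [0.6698, -0.0807, 0.341]
tool_rot: [[0.001, 0.781, 0.624], [0.004, 0.624, -0.781], [-1.0, 0.003, -0.002]]
force: [3.7, 4.6, -4.6]
width: 0.0116
```

```bash
python3 st.py
```

```text
8.93 [ 0.6698 -0.0807  0.341 ] yaw 38.64 q6 -0.947 F [ 3.68  4.62 -4.65] M [ 0.801 -0.393  0.343] w 0.0116
```

Right free torque averages 0.36 N·m with noise of about 0.04. I'll continue the right handle, reading each step.

Emit:
drive_tool --commands '[{"fingers": 5, "xyz": [0, 0, 0], "turn": [0, 0, -5]}]'

```text
time: 9.02
tcp_pos: [0.6699, -0.0806, 0.3411]
tool_rot: [[0.002, 0.833, 0.554], [0.004, 0.554, -0.833], [-1.0, 0.004, -0.002]]
force: [3.6, 6.1, -5.3]
width: 0.0118
```

```bash
python3 st.py
```

```text
9.02 [ 0.6699 -0.0806  0.3411] yaw 33.62 q6 -0.859 F [ 3.64  6.08 -5.31] M [ 0.905 -0.424  0.336] w 0.0118
```

Emit:
drive_tool --commands '[{"fingers": 5, "xyz": [0, 0, 0], "turn": [0, 0, -5]}]'

```text
time: 9.1
tcp_pos: [0.67, -0.0806, 0.3411]
tool_rot: [[0.002, 0.878, 0.479], [0.004, 0.478, -0.878], [-1.0, 0.004, -0.003]]
force: [4.1, 6.4, -4.5]
width: 0.0122
```

```bash
python3 st.py
```

```text
9.1 [ 0.67   -0.0806  0.3411] yaw 28.59 q6 -0.771 F [ 4.15  6.41 -4.49] M [ 0.884 -0.498  0.41 ] w 0.0122
```

Emit:
drive_tool --commands '[{"fingers": 5, "xyz": [0, 0, 0], "turn": [0, 0, -5]}]'

```text
time: 9.18
tcp_pos: [0.67, -0.0805, 0.3411]
tool_rot: [[0.003, 0.916, 0.4], [0.004, 0.4, -0.916], [-1.0, 0.004, -0.003]]
force: [4.5, 5.6, -6.3]
width: 0.0118
```

```bash
python3 st.py
```

```text
9.18 [ 0.67   -0.0805  0.3411] yaw 23.59 q6 -0.684 F [ 4.54  5.56 -6.33] M [ 0.881 -0.585  0.422] w 0.0118
```

Emit:
drive_tool --commands '[{"fingers": 5, "xyz": [0, 0, 0], "turn": [0, 0, -5]}]'

```text
time: 9.27
tcp_pos: [0.6701, -0.0804, 0.3411]
tool_rot: [[0.003, 0.948, 0.319], [0.004, 0.319, -0.948], [-1.0, 0.005, -0.003]]
force: [6.1, 5.9, -5.2]
width: 0.0118
```

```bash
python3 st.py
```

```text
9.27 [ 0.6701 -0.0804  0.3411] yaw 18.59 q6 -0.597 F [ 6.09  5.92 -5.24] M [ 0.91  -0.647  0.426] w 0.0118
```

Emit:
drive_tool --commands '[{"fingers": 5, "xyz": [0, 0, 0], "turn": [0, 0, -5]}]'

```text
time: 9.35
tcp_pos: [0.6702, -0.0804, 0.3411]
tool_rot: [[0.004, 0.972, 0.235], [0.005, 0.235, -0.972], [-1.0, 0.005, -0.003]]
force: [6.0, 6.8, -6.2]
width: 0.0119
```

```bash
python3 st.py
```

```text
9.35 [ 0.6702 -0.0804  0.3411] yaw 13.59 q6 -0.509 F [ 6.    6.82 -6.2 ] M [ 1.001 -0.783  0.434] w 0.0119
```

Emit:
drive_tool --commands '[{"fingers": 5, "xyz": [0, 0, 0], "turn": [0, 0, -5]}]'

```text
time: 9.43
tcp_pos: [0.6703, -0.0804, 0.3411]
tool_rot: [[0.005, 0.989, 0.149], [0.005, 0.149, -0.989], [-1.0, 0.005, -0.004]]
force: [7.2, 6.1, -7.5]
width: 0.0117
```

```bash
python3 st.py
```

```text
9.43 [ 0.6703 -0.0804  0.3411] yaw 8.58 q6 -0.422 F [ 7.24  6.14 -7.45] M [ 0.975 -0.898  0.32 ] w 0.0117
```

Emit:
drive_tool --commands '[{"fingers": 5, "xyz": [0, 0, 0], "turn": [0, 0, -5]}]'

```text
time: 9.52
tcp_pos: [0.6704, -0.0803, 0.3411]
tool_rot: [[0.005, 0.998, 0.062], [0.005, 0.062, -0.998], [-1.0, 0.005, -0.004]]
force: [7.7, 6.7, -6.4]
width: 0.012
```

```bash
python3 st.py
```

```text
9.52 [ 0.6704 -0.0803  0.3411] yaw 3.58 q6 -0.335 F [ 7.67  6.73 -6.43] M [ 0.976 -0.96   0.378] w 0.012
```

Emit:
drive_tool --commands '[{"fingers": 5, "xyz": [0, 0, 0], "turn": [0, 0, -5]}]'

```text
time: 9.6
tcp_pos: [0.6705, -0.0803, 0.3411]
tool_rot: [[0.006, 1.0, -0.025], [0.004, -0.025, -1.0], [-1.0, 0.006, -0.005]]
force: [8.9, 5.4, -7.1]
width: 0.0116
```

```bash
python3 st.py
```

```text
9.6 [ 0.6705 -0.0803  0.3411] yaw -1.42 q6 -0.248 F [ 8.86  5.44 -7.13] M [ 0.961 -1.044  0.375] w 0.0116
```

Right handle is at about 97° and still free (mean 0.39). Back to the left.

Emit:
drive_tool --commands '[{"fingers": 45, "xyz": [0, 0, 0], "turn": [0, 0, 0]}, {"fingers": 45, "xyz": [0, 0, 0], "turn": [0, 0, 0]}, {"fingers": 45, "xyz": [0, 0, 22], "turn": [0, 0, 0]}, {"fingers": 45, "xyz": [0, 0, 23], "turn": [0, 0, 0]}, {"fingers": 45, "xyz": [-2.5, 26, 0], "turn": [0, 0, 6]}, {"fingers": 45, "xyz": [-3, 31, 0], "turn": [0, 0, 6]}, {"fingers": 45, "xyz": [-3, 31, 0], "turn": [0, 0, 6]}, {"fingers": 45, "xyz": [-3, 31, 0], "turn": [0, 0, 6]}, {"fingers": 45, "xyz": [-3, 31, 0], "turn": [0, 0, 6]}, {"fingers": 45, "xyz": [-3, 31, 0], "turn": [0, 0, 6]}, {"fingers": 45, "xyz": [-3, 28, 0], "turn": [0, 0, 6]}, {"fingers": 45, "xyz": [0, 0, 0], "turn": [0, 0, 0]}, {"fingers": 45, "xyz": [0, 0, -10], "turn": [0, 0, 0]}, {"fingers": 45, "xyz": [0, 0, -4], "turn": [0, 0, 0]}]'

```text
time: 10.77
tcp_pos: [0.649, 0.1261, 0.3721]
tool_rot: [[0.0, 0.758, 0.652], [-0.001, 0.652, -0.758], [-1.0, -0.0, 0.001]]
force: [-0.3, -0.5, -0.8]
width: 0.045
```

```bash
python3 st.py; python3 - <<'E'
from h import *
p,d=get_image("side"); 
cv2.imwrite("pics/s5.png",cv2.resize(p[110:260,230:390],None,fx=4,fy=4,interpolation=cv2.INTER_CUBIC))
E
```

```text
10.77 [0.649  0.1261 0.3721] yaw 40.71 q6 -0.671 F [-0.3  -0.47 -0.79] M [ 0.017  0.042 -0.016] w 0.045
```

View pics/s5.png

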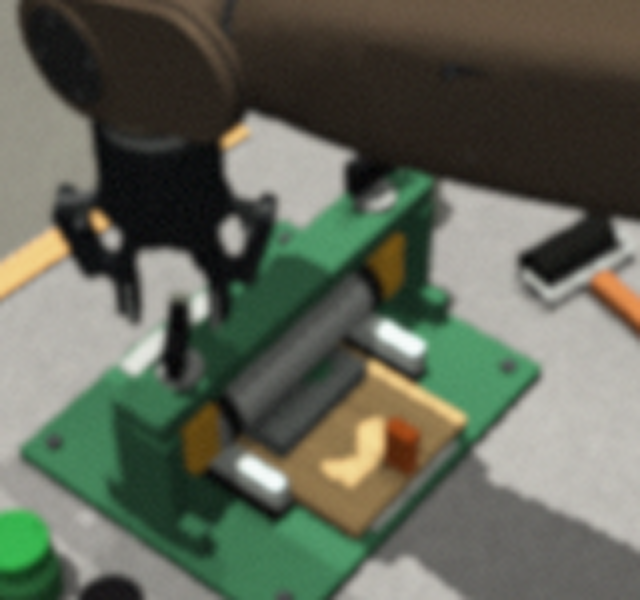

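The fingers straddle the left bar at (178,345) and the yaw matches. Grip and turn.

Emit:
drive_tool --commands '[{"fingers": 45, "xyz": [0, 0.8, -18], "turn": [0, 0, 0]}, {"fingers": 45, "xyz": [0, 0, -13], "turn": [0, 0, 0]}, {"fingers": 5, "xyz": [0, 0, 0], "turn": [0, 0, 0]}, {"fingers": 5, "xyz": [0, 0, 0], "turn": [0, 0, 0]}, {"fingers": 5, "xyz": [0, 0, 0], "turn": [0, 0, 0]}, {"fingers": 5, "xyz": [0, 0, 0], "turn": [0, 0, 0]}, {"fingers": 5, "xyz": [0, 0, 0], "turn": [0, 0, -5]}, {"fingers": 5, "xyz": [0, 0, 0], "turn": [0, 0, -6]}, {"fingers": 5, "xyz": [0, 0, 0], "turn": [0, 0, -6]}, {"fingers": 5, "xyz": [0, 0, 0], "turn": [0, 0, -6]}, {"fingers": 5, "xyz": [0, 0, 0], "turn": [0, 0, -5]}]'

```text
time: 11.73
tcp_pos: [0.6493, 0.1273, 0.341]
tool_rot: [[0.001, 0.976, 0.217], [-0.001, 0.217, -0.976], [-1.0, 0.001, 0.001]]
force: [3.3, 0.4, -6.4]
width: 0.012
```

```bash
python3 st.py
```

```text
11.73 [0.6493 0.1273 0.341 ] yaw 12.55 q6 -0.178 F [ 3.34  0.43 -6.41] M [ 0.055 -0.466  0.346] w 0.012
```

Emit:
drive_tool --commands '[{"fingers": 5, "xyz": [0, 0, 0], "turn": [0, 0, -5]}]'

```text
time: 11.82
tcp_pos: [0.6493, 0.1273, 0.341]
tool_rot: [[0.001, 0.991, 0.132], [-0.001, 0.132, -0.991], [-1.0, 0.001, 0.001]]
force: [3.7, 1.1, -5.7]
width: 0.0116
```

```bash
python3 st.py
```

```text
11.82 [0.6493 0.1273 0.341 ] yaw 7.59 q6 -0.092 F [ 3.73  1.13 -5.7 ] M [ 0.127 -0.542  0.395] w 0.0116
```

Emit:
drive_tool --commands '[{"fingers": 5, "xyz": [0, 0, 0], "turn": [0, 0, -5]}]'

```text
time: 11.9
tcp_pos: [0.6493, 0.1273, 0.341]
tool_rot: [[0.002, 0.999, 0.045], [-0.001, 0.045, -0.999], [-1.0, 0.001, 0.001]]
force: [4.5, 0.2, -7.2]
width: 0.0122
```

```bash
python3 st.py
```

```text
11.9 [0.6493 0.1273 0.341 ] yaw 2.59 q6 -0.004 F [ 4.47  0.25 -7.18] M [ 0.086 -0.483  0.363] w 0.0122
```

Emit:
drive_tool --commands '[{"fingers": 5, "xyz": [0, 0, 0], "turn": [0, 0, -5]}]'

```text
time: 11.98
tcp_pos: [0.6493, 0.1273, 0.341]
tool_rot: [[0.001, 0.999, -0.042], [-0.001, -0.042, -0.999], [-1.0, 0.001, 0.001]]
force: [3.3, 0.3, -7.0]
width: 0.0119
```

```bash
python3 st.py
```

```text
11.98 [0.6493 0.1273 0.341 ] yaw -2.41 q6 0.083 F [ 3.34  0.32 -6.98] M [ 0.108 -0.547  0.356] w 0.0119
```

Emit:
drive_tool --commands '[{"fingers": 5, "xyz": [0, 0, 0], "turn": [0, 0, -5]}]'

```text
time: 12.07
tcp_pos: [0.6493, 0.1272, 0.341]
tool_rot: [[0.001, 0.992, -0.129], [-0.001, -0.129, -0.992], [-1.0, 0.002, 0.0]]
force: [4.8, -0.1, -5.6]
width: 0.0118
```

```bash
python3 st.py
```

```text
12.07 [0.6493 0.1272 0.341 ] yaw -7.41 q6 0.17 F [ 4.75 -0.15 -5.56] M [ 0.123 -0.523  0.361] w 0.0118
```

Emit:
drive_tool --commands '[{"fingers": 5, "xyz": [0, 0, 0], "turn": [0, 0, -5]}]'

```text
time: 12.15
tcp_pos: [0.6493, 0.1273, 0.341]
tool_rot: [[0.001, 0.977, -0.215], [-0.001, -0.215, -0.977], [-1.0, 0.002, 0.0]]
force: [3.6, 0.4, -6.5]
width: 0.0114
```

```bash
python3 st.py
```

```text
12.15 [0.6493 0.1273 0.341 ] yaw -12.41 q6 0.257 F [ 3.59  0.37 -6.53] M [ 0.061 -0.515  0.366] w 0.0114
```

Emit:
drive_tool --commands '[{"fingers": 5, "xyz": [0, 0, 0], "turn": [0, 0, -5]}]'

```text
time: 12.23
tcp_pos: [0.6493, 0.1273, 0.341]
tool_rot: [[0.002, 0.954, -0.299], [-0.001, -0.299, -0.954], [-1.0, 0.002, 0.0]]
force: [4.0, 0.7, -6.5]
width: 0.0119
```

```bash
python3 st.py
```

```text
12.23 [0.6493 0.1273 0.341 ] yaw -17.41 q6 0.345 F [ 4.02  0.68 -6.49] M [ 0.11  -0.523  0.336] w 0.0119
```

Emit:
drive_tool --commands '[{"fingers": 5, "xyz": [0, 0, 0], "turn": [0, 0, -5]}]'

```text
time: 12.32
tcp_pos: [0.6493, 0.1273, 0.341]
tool_rot: [[0.002, 0.924, -0.381], [-0.001, -0.381, -0.924], [-1.0, 0.002, -0.0]]
force: [4.6, 0.6, -6.6]
width: 0.0116
```

```bash
python3 st.py
```

```text
12.32 [0.6493 0.1273 0.341 ] yaw -22.41 q6 0.432 F [ 4.55  0.61 -6.61] M [ 0.089 -0.528  0.297] w 0.0116
```

Emit:
drive_tool --commands '[{"fingers": 5, "xyz": [0, 0, 0], "turn": [0, 0, -5]}]'

```text
time: 12.4
tcp_pos: [0.6493, 0.1272, 0.341]
tool_rot: [[0.002, 0.888, -0.46], [-0.001, -0.46, -0.888], [-1.0, 0.002, -0.0]]
force: [4.9, -0.4, -7.1]
width: 0.0115
```

```bash
python3 st.py
```

```text
12.4 [0.6493 0.1272 0.341 ] yaw -27.41 q6 0.519 F [ 4.87 -0.44 -7.11] M [ 0.099 -0.594  0.388] w 0.0115
```

Emit:
drive_tool --commands '[{"fingers": 5, "xyz": [0, 0, 0], "turn": [0, 0, -5]}]'

```text
time: 12.48
tcp_pos: [0.6493, 0.1272, 0.341]
tool_rot: [[0.002, 0.844, -0.536], [-0.001, -0.536, -0.844], [-1.0, 0.002, -0.0]]
force: [4.9, 0.5, -7.0]
width: 0.0116
```

```bash
python3 st.py
```

```text
12.48 [0.6493 0.1272 0.341 ] yaw -32.41 q6 0.606 F [ 4.94  0.51 -6.97] M [ 0.105 -0.6    0.404] w 0.0116
```

Emit:
drive_tool --commands '[{"fingers": 5, "xyz": [0, 0, 0], "turn": [0, 0, -5]}]'

```text
time: 12.57
tcp_pos: [0.6493, 0.1273, 0.341]
tool_rot: [[0.002, 0.794, -0.608], [-0.001, -0.608, -0.794], [-1.0, 0.002, -0.001]]
force: [3.6, 0.2, -6.6]
width: 0.0118
```

```bash
python3 st.py
```

```text
12.57 [0.6493 0.1273 0.341 ] yaw -37.41 q6 0.694 F [ 3.64  0.21 -6.63] M [ 0.136 -0.587  0.422] w 0.0118
```

Emit:
drive_tool --commands '[{"fingers": 5, "xyz": [0, 0, 0], "turn": [0, 0, -5]}]'

```text
time: 12.65
tcp_pos: [0.6494, 0.1272, 0.341]
tool_rot: [[0.002, 0.738, -0.674], [-0.001, -0.674, -0.738], [-1.0, 0.002, -0.001]]
force: [4.8, -0.2, -6.2]
width: 0.0117
```

```bash
python3 st.py
```

```text
12.65 [0.6494 0.1272 0.341 ] yaw -42.41 q6 0.781 F [ 4.75 -0.18 -6.17] M [ 0.138 -0.556  0.374] w 0.0117
```

Emit:
drive_tool --commands '[{"fingers": 5, "xyz": [0, 0, 0], "turn": [0, 0, -5]}]'

```text
time: 12.73
tcp_pos: [0.6493, 0.1272, 0.341]
tool_rot: [[0.002, 0.677, -0.736], [-0.001, -0.736, -0.677], [-1.0, 0.002, -0.001]]
force: [4.3, 0.1, -6.1]
width: 0.0118
```

```bash
python3 st.py
```

```text
12.73 [0.6493 0.1272 0.341 ] yaw -47.41 q6 0.868 F [ 4.32  0.11 -6.07] M [ 0.18  -0.597  0.369] w 0.0118
```

Emit:
drive_tool --commands '[{"fingers": 5, "xyz": [0, 0, 0], "turn": [0, 0, -5]}]'

```text
time: 12.82
tcp_pos: [0.6493, 0.1273, 0.341]
tool_rot: [[0.002, 0.61, -0.792], [-0.001, -0.792, -0.61], [-1.0, 0.002, -0.001]]
force: [3.7, -0.3, -6.6]
width: 0.0116
```

```bash
python3 st.py
```

```text
12.82 [0.6493 0.1273 0.341 ] yaw -52.4 q6 0.955 F [ 3.69 -0.35 -6.64] M [ 0.003 -0.555  0.402] w 0.0116
```

Left is at about 148° and still close to free. Over to the right, where the jaw should be at about -1.4°.

Emit:
drive_tool --commands '[{"fingers": 45, "xyz": [0, 0, 0], "turn": [0, 0, 0]}, {"fingers": 45, "xyz": [0, 0, 0], "turn": [0, 0, 0]}, {"fingers": 45, "xyz": [0, 0, 22], "turn": [0, 0, 0]}, {"fingers": 45, "xyz": [0, 0, 23], "turn": [0, 0, 1]}, {"fingers": 45, "xyz": [3.5, -26, 0], "turn": [0, 0, 7]}, {"fingers": 45, "xyz": [3, -31, 0], "turn": [0, 0, 7]}, {"fingers": 45, "xyz": [3, -31, 0], "turn": [0, 0, 7]}, {"fingers": 45, "xyz": [3, -31, 0], "turn": [0, 0, 7]}, {"fingers": 45, "xyz": [3, -31, 0], "turn": [0, 0, 7]}, {"fingers": 45, "xyz": [3, -31, 0], "turn": [0, 0, 7]}, {"fingers": 45, "xyz": [3, -27, 0], "turn": [0, 0, 7]}, {"fingers": 45, "xyz": [0, 0, 0], "turn": [0, 0, 1]}, {"fingers": 45, "xyz": [0, 0, -10], "turn": [0, 0, 0]}, {"fingers": 45, "xyz": [0, 0, -4], "turn": [0, 0, 0]}]'

```text
time: 13.98
tcp_pos: [0.6703, -0.0803, 0.3721]
tool_rot: [[-0.0, 1.0, -0.023], [0.001, -0.023, -1.0], [-1.0, -0.0, -0.001]]
force: [-1.1, 0.5, -0.5]
width: 0.045
```

```bash
python3 st.py; python3 - <<'E'
from h import *
p,d=get_image("side"); 
cv2.imwrite("pics/s6.png",cv2.resize(p[110:260,230:390],None,fx=4,fy=4,interpolation=cv2.INTER_CUBIC))
E
```

```text
13.98 [ 0.6703 -0.0803  0.3721] yaw -1.3 q6 -0.247 F [-1.11  0.54 -0.5 ] M [0.007 0.018 0.01 ] w 0.045
```

View pics/s6.png

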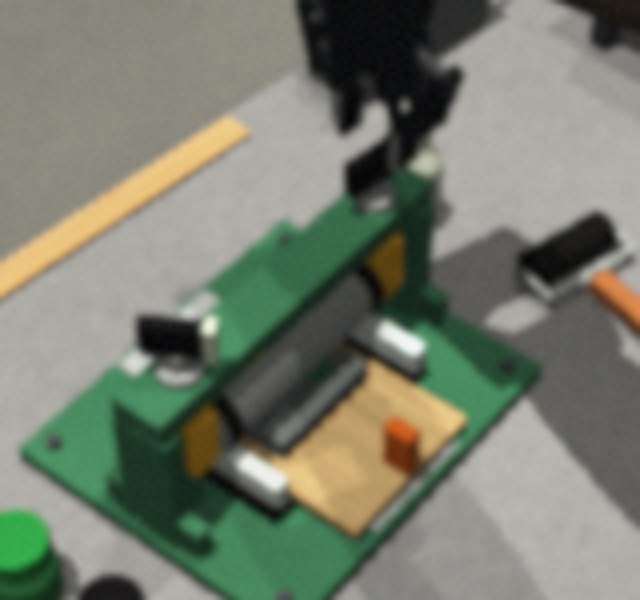

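The gripper is aligned on the right bar at (375,170), and the left bar now lies across at (175,335). Grip and turn.

Emit:
drive_tool --commands '[{"fingers": 45, "xyz": [0, 0, -18], "turn": [0, 0, 0]}, {"fingers": 45, "xyz": [0, 0, -13], "turn": [0, 0, 0]}, {"fingers": 5, "xyz": [0, 0, 0], "turn": [0, 0, 0]}, {"fingers": 5, "xyz": [0, 0, 0], "turn": [0, 0, 0]}, {"fingers": 5, "xyz": [0, 0, 0], "turn": [0, 0, 0]}, {"fingers": 5, "xyz": [0, 0, 0], "turn": [0, 0, 0]}, {"fingers": 5, "xyz": [0, 0, 0], "turn": [0, 0, -5]}, {"fingers": 5, "xyz": [0, 0, 0], "turn": [0, 0, -6]}, {"fingers": 5, "xyz": [0, 0, 0], "turn": [0, 0, -6]}, {"fingers": 5, "xyz": [0, 0, 0], "turn": [0, 0, -6]}, {"fingers": 5, "xyz": [0, 0, 0], "turn": [0, 0, -5]}]'

```text
time: 14.95
tcp_pos: [0.6715, -0.08, 0.3411]
tool_rot: [[0.006, 0.871, -0.491], [0.0, -0.491, -0.871], [-1.0, 0.005, -0.003]]
force: [9.3, 0.7, -7.8]
width: 0.0117
```

```bash
python3 st.py
```

```text
14.95 [ 0.6715 -0.08    0.3411] yaw -29.43 q6 0.245 F [ 9.3   0.67 -7.81] M [ 0.16  -1.139  0.39 ] w 0.0117
```

Emit:
drive_tool --commands '[{"fingers": 5, "xyz": [0, 0, 0], "turn": [0, 0, -5]}]'

```text
time: 15.03
tcp_pos: [0.6716, -0.08, 0.341]
tool_rot: [[0.006, 0.825, -0.565], [-0.0, -0.565, -0.825], [-1.0, 0.005, -0.003]]
force: [9.0, 0.4, -8.9]
width: 0.0113
```

```bash
python3 st.py
```

```text
15.03 [ 0.6716 -0.08    0.341 ] yaw -34.4 q6 0.331 F [ 8.96  0.36 -8.93] M [ 0.079 -1.242  0.38 ] w 0.0113
```

Emit:
drive_tool --commands '[{"fingers": 5, "xyz": [0, 0, 0], "turn": [0, 0, -5]}]'

```text
time: 15.12
tcp_pos: [0.6717, -0.0801, 0.3411]
tool_rot: [[0.007, 0.773, -0.635], [-0.0, -0.635, -0.773], [-1.0, 0.005, -0.004]]
force: [9.7, -0.2, -8.1]
width: 0.0118
```

```bash
python3 st.py
```

```text
15.12 [ 0.6717 -0.0801  0.3411] yaw -39.39 q6 0.418 F [ 9.71 -0.2  -8.1 ] M [ 0.097 -1.316  0.429] w 0.0118
```

Emit:
drive_tool --commands '[{"fingers": 5, "xyz": [0, 0, 0], "turn": [0, 0, -5]}]'

```text
time: 15.2
tcp_pos: [0.6717, -0.0802, 0.3411]
tool_rot: [[0.007, 0.715, -0.7], [-0.001, -0.7, -0.715], [-1.0, 0.006, -0.005]]
force: [9.7, -1.3, -8.7]
width: 0.0118
```

```bash
python3 st.py
```

```text
15.2 [ 0.6717 -0.0802  0.3411] yaw -44.39 q6 0.506 F [ 9.72 -1.31 -8.7 ] M [ 0.079 -1.347  0.451] w 0.0118
```

Emit:
drive_tool --commands '[{"fingers": 5, "xyz": [0, 0, 0], "turn": [0, 0, -5]}]'

```text
time: 15.28
tcp_pos: [0.6718, -0.0802, 0.341]
tool_rot: [[0.008, 0.651, -0.759], [-0.001, -0.759, -0.651], [-1.0, 0.006, -0.005]]
force: [10.4, -1.1, -8.2]
width: 0.0119
```

```bash
python3 st.py
```

```text
15.28 [ 0.6718 -0.0802  0.341 ] yaw -49.39 q6 0.593 F [10.45 -1.13 -8.15] M [-0.004 -1.431  0.454] w 0.0119
```

Emit:
drive_tool --commands '[{"fingers": 5, "xyz": [0, 0, 0], "turn": [0, 0, -5]}]'

```text
time: 15.37
tcp_pos: [0.6719, -0.0803, 0.3411]
tool_rot: [[0.008, 0.582, -0.813], [-0.001, -0.813, -0.582], [-1.0, 0.006, -0.006]]
force: [11.2, -0.9, -9.1]
width: 0.0118
```

```bash
python3 st.py
```

```text
15.37 [ 0.6719 -0.0803  0.3411] yaw -54.38 q6 0.68 F [11.22 -0.88 -9.09] M [-0.056 -1.46   0.467] w 0.0118
```

Emit:
drive_tool --commands '[{"fingers": 5, "xyz": [0, 0, 0], "turn": [0, 0, -5]}]'

```text
time: 15.45
tcp_pos: [0.6719, -0.0804, 0.3411]
tool_rot: [[0.008, 0.509, -0.861], [-0.002, -0.861, -0.509], [-1.0, 0.006, -0.006]]
force: [12.3, -1.2, -9.2]
width: 0.0116
```

```bash
python3 st.py
```

```text
15.45 [ 0.6719 -0.0804  0.3411] yaw -59.38 q6 0.767 F [12.32 -1.15 -9.24] M [-0.139 -1.436  0.473] w 0.0116
```

Emit:
drive_tool --commands '[{"fingers": 5, "xyz": [0, 0, 0], "turn": [0, 0, -5]}]'

```text
time: 15.53
tcp_pos: [0.672, -0.0805, 0.341]
tool_rot: [[0.008, 0.432, -0.902], [-0.002, -0.902, -0.433], [-1.0, 0.005, -0.007]]
force: [11.2, -1.8, -9.6]
width: 0.0116
```

```bash
python3 st.py
```

```text
15.53 [ 0.672  -0.0805  0.341 ] yaw -64.37 q6 0.854 F [11.22 -1.79 -9.6 ] M [-0.158 -1.488  0.477] w 0.0116
```

Emit:
drive_tool --commands '[{"fingers": 5, "xyz": [0, 0, 0], "turn": [0, 0, -5]}]'

```text
time: 15.62
tcp_pos: [0.672, -0.0807, 0.3411]
tool_rot: [[0.009, 0.352, -0.936], [-0.002, -0.936, -0.352], [-1.0, 0.005, -0.007]]
force: [11.5, -2.6, -9.3]
width: 0.0118
```

```bash
python3 st.py
```

```text
15.62 [ 0.672  -0.0807  0.3411] yaw -69.37 q6 0.942 F [11.5  -2.62 -9.26] M [-0.286 -1.559  0.436] w 0.0118
```

Emit:
drive_tool --commands '[{"fingers": 5, "xyz": [0, 0, 0], "turn": [0, 0, -5]}]'

```text
time: 15.7
tcp_pos: [0.672, -0.0808, 0.3411]
tool_rot: [[0.009, 0.269, -0.963], [-0.003, -0.963, -0.27], [-1.0, 0.005, -0.008]]
force: [12.7, -2.5, -9.9]
width: 0.0118
```

```bash
python3 st.py
```

```text
15.7 [ 0.672  -0.0808  0.3411] yaw -74.37 q6 1.029 F [12.75 -2.54 -9.86] M [-0.325 -1.606  0.539] w 0.0118
```

Right is at about 170° and the torque is rising (0.45–0.54 against 0.38 free). Back to the left, jaw -52.4°.

Emit:
drive_tool --commands '[{"fingers": 45, "xyz": [0, 0, 0], "turn": [0, 0, 0]}, {"fingers": 45, "xyz": [0, 0, 0], "turn": [0, 0, 0]}, {"fingers": 45, "xyz": [0, 0, 22], "turn": [0, 0, 0]}, {"fingers": 45, "xyz": [0, 0, 23], "turn": [0, 0, 1]}, {"fingers": 45, "xyz": [-3, 26, 0], "turn": [0, 0, 3]}, {"fingers": 45, "xyz": [-3, 31, 0], "turn": [0, 0, 3]}, {"fingers": 45, "xyz": [-3, 31, 0], "turn": [0, 0, 3]}, {"fingers": 45, "xyz": [-3, 31, 0], "turn": [0, 0, 3]}, {"fingers": 45, "xyz": [-3, 31, 0], "turn": [0, 0, 3]}, {"fingers": 45, "xyz": [-3, 31, 0], "turn": [0, 0, 3]}, {"fingers": 45, "xyz": [-3, 27, 0], "turn": [0, 0, 3]}, {"fingers": 45, "xyz": [0, 0, 0], "turn": [0, 0, 0]}, {"fingers": 45, "xyz": [0, 0, -10], "turn": [0, 0, 0]}, {"fingers": 45, "xyz": [0, 0, -4], "turn": [0, 0, 0]}]'

```text
time: 16.87
tcp_pos: [0.6494, 0.1271, 0.372]
tool_rot: [[-0.0, 0.612, -0.791], [-0.001, -0.791, -0.612], [-1.0, 0.0, 0.0]]
force: [-0.5, 0.3, -1.0]
width: 0.0449
```

```bash
python3 st.py; python3 - <<'E'
from h import *
p,d=get_image("side"); 
cv2.imwrite("pics/s7.png",cv2.resize(p[110:260,230:390],None,fx=4,fy=4,interpolation=cv2.INTER_CUBIC))
E
```

```text
16.87 [0.6494 0.1271 0.372 ] yaw -52.25 q6 0.952 F [-0.54  0.31 -1.04] M [-0.002  0.058  0.007] w 0.0449
```

View pics/s7.png

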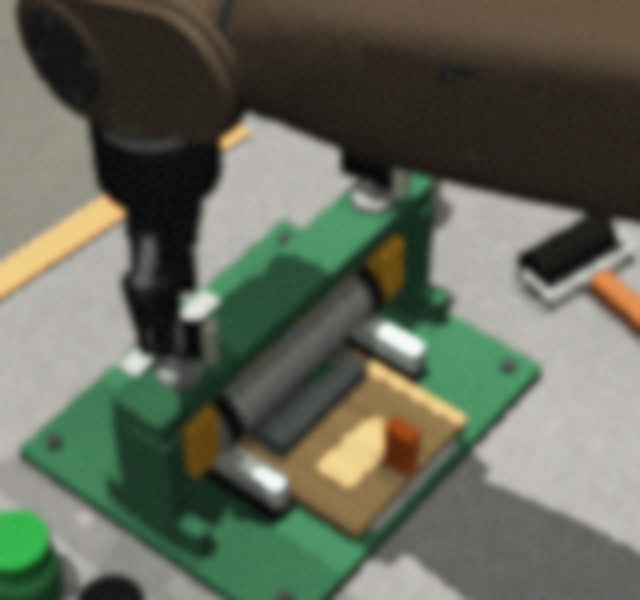

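Emit:
drive_tool --commands '[{"fingers": 45, "xyz": [0, 0, -18], "turn": [0, 0, 0]}, {"fingers": 45, "xyz": [0, 0, -13], "turn": [0, 0, 0]}, {"fingers": 5, "xyz": [0, 0, 0], "turn": [0, 0, 0]}, {"fingers": 5, "xyz": [0, 0, 0], "turn": [0, 0, 0]}, {"fingers": 5, "xyz": [0, 0, 0], "turn": [0, 0, 0]}, {"fingers": 5, "xyz": [0, 0, 0], "turn": [0, 0, 0]}, {"fingers": 5, "xyz": [0, 0, 0], "turn": [0, 0, -3]}, {"fingers": 5, "xyz": [0, 0, 0], "turn": [0, 0, -3]}]'

```text
time: 17.58
tcp_pos: [0.6494, 0.127, 0.341]
tool_rot: [[-0.001, 0.526, -0.851], [-0.002, -0.851, -0.526], [-1.0, 0.001, 0.002]]
force: [-0.2, -1.8, -4.9]
width: 0.0115
```

```bash
python3 st.py
```

```text
17.58 [0.6494 0.127  0.341 ] yaw -58.28 q6 1.058 F [-0.18 -1.79 -4.86] M [-0.209  0.131  0.45 ] w 0.0115
```

Emit:
drive_tool --commands '[{"fingers": 5, "xyz": [0, 0, 0], "turn": [0, 0, -3]}]'

```text
time: 17.67
tcp_pos: [0.6493, 0.1271, 0.3411]
tool_rot: [[-0.001, 0.481, -0.877], [-0.002, -0.877, -0.481], [-1.0, 0.001, 0.002]]
force: [-0.2, -0.5, -4.2]
width: 0.0117
```

```bash
python3 st.py
```

```text
17.67 [0.6493 0.1271 0.3411] yaw -61.28 q6 1.11 F [-0.22 -0.47 -4.18] M [-0.159  0.199  0.465] w 0.0117
```

Emit:
drive_tool --commands '[{"fingers": 5, "xyz": [0, 0, 0], "turn": [0, 0, -3]}]'

```text
time: 17.75
tcp_pos: [0.6493, 0.1271, 0.341]
tool_rot: [[-0.001, 0.434, -0.901], [-0.002, -0.901, -0.434], [-1.0, 0.001, 0.002]]
force: [-1.0, -1.1, -4.3]
width: 0.0116
```

```bash
python3 st.py
```

```text
17.75 [0.6493 0.1271 0.341 ] yaw -64.28 q6 1.163 F [-0.96 -1.15 -4.34] M [-0.157  0.164  0.477] w 0.0116
```

Emit:
drive_tool --commands '[{"fingers": 5, "xyz": [0, 0, 0], "turn": [0, 0, -3]}]'

```text
time: 17.83
tcp_pos: [0.6493, 0.1271, 0.341]
tool_rot: [[-0.001, 0.386, -0.922], [-0.002, -0.922, -0.386], [-1.0, 0.001, 0.002]]
force: [-0.5, -1.9, -4.3]
width: 0.0117
```

```bash
python3 st.py
```

```text
17.83 [0.6493 0.1271 0.341 ] yaw -67.27 q6 1.215 F [-0.48 -1.94 -4.33] M [-0.166  0.146  0.459] w 0.0117
```

Emit:
drive_tool --commands '[{"fingers": 5, "xyz": [0, 0, 0], "turn": [0, 0, -3]}]'

```text
time: 17.92
tcp_pos: [0.6493, 0.1271, 0.341]
tool_rot: [[-0.001, 0.338, -0.941], [-0.001, -0.941, -0.338], [-1.0, 0.001, 0.002]]
force: [-1.0, -0.8, -4.5]
width: 0.0121
```

```bash
python3 st.py
```

```text
17.92 [0.6493 0.1271 0.341 ] yaw -70.27 q6 1.267 F [-0.98 -0.85 -4.51] M [-0.148  0.22   0.491] w 0.0121
```

Emit:
drive_tool --commands '[{"fingers": 5, "xyz": [0, 0, 0], "turn": [0, 0, -3]}]'

```text
time: 18.0
tcp_pos: [0.6493, 0.1271, 0.341]
tool_rot: [[-0.002, 0.288, -0.958], [-0.001, -0.958, -0.288], [-1.0, 0.001, 0.002]]
force: [-0.8, -0.9, -4.2]
width: 0.0116
```

```bash
python3 st.py
```

```text
18.0 [0.6493 0.1271 0.341 ] yaw -73.26 q6 1.32 F [-0.76 -0.92 -4.17] M [-0.111  0.163  0.498] w 0.0116
```

Emit:
drive_tool --commands '[{"fingers": 5, "xyz": [0, 0, 0], "turn": [0, 0, -3]}]'

```text
time: 18.08
tcp_pos: [0.6493, 0.1271, 0.3411]
tool_rot: [[-0.001, 0.238, -0.971], [-0.001, -0.971, -0.238], [-1.0, 0.001, 0.002]]
force: [-0.6, -1.3, -3.5]
width: 0.0117
```

```bash
python3 st.py
```

```text
18.08 [0.6493 0.1271 0.3411] yaw -76.26 q6 1.372 F [-0.55 -1.27 -3.53] M [-0.019  0.105  0.537] w 0.0117
```

Emit:
drive_tool --commands '[{"fingers": 5, "xyz": [0, 0, 0], "turn": [0, 0, -3]}]'

```text
time: 18.17
tcp_pos: [0.6493, 0.1272, 0.341]
tool_rot: [[-0.001, 0.186, -0.982], [-0.001, -0.982, -0.186], [-1.0, 0.001, 0.002]]
force: [0.1, -1.3, -2.9]
width: 0.0121
```

```bash
python3 st.py
```

```text
18.17 [0.6493 0.1272 0.341 ] yaw -79.26 q6 1.424 F [ 0.13 -1.35 -2.89] M [-0.093  0.201  0.546] w 0.0121
```

Left at about 175° reads 0.54 N·m, a rise of 0.17, or roughly 63 N. A line through both handles' data gives touch near 134–135°. Now a right-side check with a small even-up, gripping 2 mm further in x because of the side load seen there.

Emit:
drive_tool --commands '[{"fingers": 45, "xyz": [0, 0, 0], "turn": [0, 0, 0]}, {"fingers": 45, "xyz": [0, 0, 0], "turn": [0, 0, 0]}, {"fingers": 45, "xyz": [0, 0, 22], "turn": [0, 0, 0]}, {"fingers": 45, "xyz": [0, 0, 23], "turn": [0, 0, 0]}, {"fingers": 45, "xyz": [3, -26, 0], "turn": [0, 0, 1]}, {"fingers": 45, "xyz": [3.5, -31, 0], "turn": [0, 0, 1]}, {"fingers": 45, "xyz": [3.5, -31, 0], "turn": [0, 0, 1]}, {"fingers": 45, "xyz": [3.5, -31, 0], "turn": [0, 0, 1]}, {"fingers": 45, "xyz": [3.5, -31, 0], "turn": [0, 0, 1]}, {"fingers": 45, "xyz": [3.5, -31, 0], "turn": [0, 0, 0]}, {"fingers": 45, "xyz": [3.5, -26.5, 0], "turn": [0, 0, 0]}, {"fingers": 45, "xyz": [0, 0, 0], "turn": [0, 0, 0]}, {"fingers": 45, "xyz": [0, 0, -10], "turn": [0, 0, 0]}, {"fingers": 45, "xyz": [0, 0, -4], "turn": [0, 0, 0]}]'

```text
time: 19.33
tcp_pos: [0.6735, -0.0798, 0.372]
tool_rot: [[0.0, 0.271, -0.962], [0.001, -0.962, -0.271], [-1.0, -0.001, -0.001]]
force: [0.3, 0.4, 0.0]
width: 0.0449
```

```bash
python3 st.py; python3 - <<'E'
from h import *
p,d=get_image("side"); 
cv2.imwrite("pics/s8.png",cv2.resize(p[110:260,230:390],None,fx=4,fy=4,interpolation=cv2.INTER_CUBIC))
E
```

```text
19.33 [ 0.6735 -0.0798  0.372 ] yaw -74.25 q6 1.028 F [0.34 0.37 0.04] M [ 0.03  -0.013 -0.036] w 0.0449
```

View pics/s8.png

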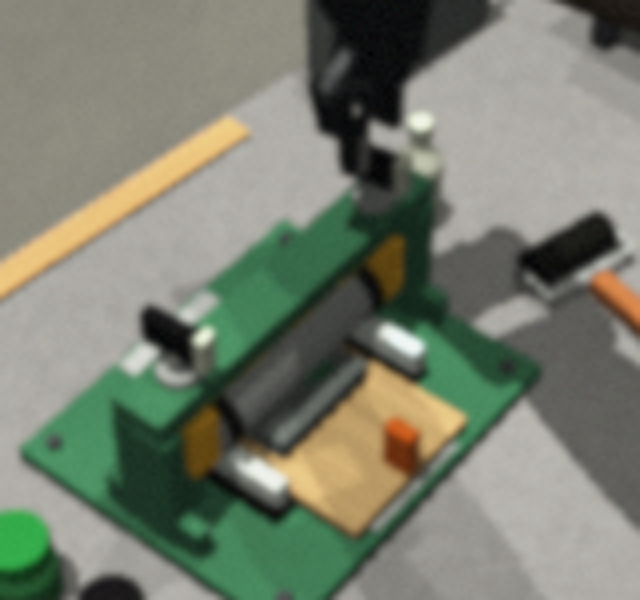

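The right bar at (378,170) is between the pads.

Emit:
drive_tool --commands '[{"fingers": 45, "xyz": [0, 0, -18], "turn": [0, 0, 0]}, {"fingers": 45, "xyz": [0, 0, -13], "turn": [0, 0, 0]}, {"fingers": 5, "xyz": [0, 0, 0], "turn": [0, 0, 0]}, {"fingers": 5, "xyz": [0, 0, 0], "turn": [0, 0, 0]}, {"fingers": 5, "xyz": [0, 0, 0], "turn": [0, 0, 0]}, {"fingers": 5, "xyz": [0, 0, 0], "turn": [0, 0, 0]}, {"fingers": 5, "xyz": [0, 0, 0], "turn": [0, 0, -2]}]'

```text
time: 19.97
tcp_pos: [0.6735, -0.0808, 0.3406]
tool_rot: [[-0.001, 0.239, -0.971], [-0.003, -0.971, -0.239], [-1.0, 0.003, 0.001]]
force: [1.8, -4.5, -5.1]
width: 0.0117
```

```bash
python3 st.py
```

```text
19.97 [ 0.6735 -0.0808  0.3406] yaw -76.15 q6 1.062 F [ 1.81 -4.54 -5.09] M [-0.604 -0.153  0.555] w 0.0117
```

Emit:
drive_tool --commands '[{"fingers": 5, "xyz": [0, 0, 0], "turn": [0, 0, -1]}]'

```text
time: 20.05
tcp_pos: [0.6735, -0.0808, 0.3406]
tool_rot: [[-0.001, 0.222, -0.975], [-0.003, -0.975, -0.222], [-1.0, 0.003, 0.001]]
force: [1.7, -5.2, -6.7]
width: 0.012
```

```bash
python3 st.py
```

```text
20.05 [ 0.6735 -0.0808  0.3406] yaw -77.2 q6 1.08 F [ 1.66 -5.22 -6.69] M [-0.714 -0.206  0.546] w 0.012
```

Emit:
drive_tool --commands '[{"fingers": 5, "xyz": [0, 0, 0], "turn": [0, 0, -1]}]'

```text
time: 20.13
tcp_pos: [0.6735, -0.0808, 0.3406]
tool_rot: [[-0.001, 0.205, -0.979], [-0.003, -0.979, -0.205], [-1.0, 0.003, 0.001]]
force: [2.3, -5.4, -7.0]
width: 0.0118
```

```bash
python3 st.py
```

```text
20.13 [ 0.6735 -0.0808  0.3406] yaw -78.17 q6 1.097 F [ 2.28 -5.36 -7.05] M [-0.745 -0.2    0.524] w 0.0118
```

Emit:
drive_tool --commands '[{"fingers": 5, "xyz": [0, 0, 0], "turn": [0, 0, -1]}]'

```text
time: 20.22
tcp_pos: [0.6735, -0.0809, 0.3406]
tool_rot: [[-0.001, 0.188, -0.982], [-0.003, -0.982, -0.188], [-1.0, 0.003, 0.001]]
force: [2.6, -6.1, -6.7]
width: 0.0114
```

```bash
python3 st.py
```

```text
20.22 [ 0.6735 -0.0809  0.3406] yaw -79.17 q6 1.115 F [ 2.65 -6.13 -6.71] M [-0.72  -0.245  0.586] w 0.0114
```

Right at about 175° averages 0.55 N·m, a rise of 0.18 or roughly 65–68 N, which matches the left. Release and withdraw upwards.

Emit:
drive_tool --commands '[{"fingers": 50, "xyz": [0, 0, 0], "turn": [0, 0, 0]}, {"fingers": 50, "xyz": [0, 0, 0], "turn": [0, 0, 0]}, {"fingers": 50, "xyz": [0, 0, 0], "turn": [0, 0, 0]}, {"fingers": 50, "xyz": [0, 0, 20], "turn": [0, 0, 0]}, {"fingers": 50, "xyz": [0, 0, 25], "turn": [0, 0, 0]}, {"fingers": 50, "xyz": [0, 0, 25], "turn": [0, 0, 0]}, {"fingers": 50, "xyz": [-15, -25, 15], "turn": [0, 0, 0]}, {"fingers": 50, "xyz": [-20, -30, 0], "turn": [0, 0, 0]}, {"fingers": 50, "xyz": [-20, -30, 0], "turn": [0, 0, 0]}, {"fingers": 50, "xyz": [-20, -30, 0], "turn": [0, 0, 0]}, {"fingers": 50, "xyz": [-20, -30, 0], "turn": [0, 0, 0]}, {"fingers": 50, "xyz": [-20, -30, 0], "turn": [0, 0, 0]}, {"fingers": 50, "xyz": [-15, -20, 0], "turn": [0, 0, 0]}, {"fingers": 50, "xyz": [0, 0, 0], "turn": [0, 0, 0]}, {"fingers": 50, "xyz": [0, 0, 0], "turn": [0, 0, 0]}]'

```text
time: 21.47
tcp_pos: [0.543, -0.2759, 0.4278]
tool_rot: [[0.002, 0.184, -0.983], [-0.0, -0.983, -0.184], [-1.0, 0.001, -0.002]]
force: [-0.4, 1.0, 0.2]
width: 0.0502
```

```bash
python3 st.py; python3 - <<'E'
from h import *
for n in("top","side"):
    p,d=get_image(n); m=camera_model(n);C=cloud(m,d)
    q0=(slice(120,270),slice(200,440)) if n=="top" else (slice(120,300),slice(200,400))
    cv2.imwrite(f"pics/{n}f.png",cv2.resize(p[q0],None,fx=3.2,fy=3.2,interpolation=cv2.INTER_CUBIC))
    for nm,x,y in(("L",.649,.127),("R",.672,-.08)):
        sel=(np.hypot(C[...,0]-x,C[...,1]-y)<.04)&(C[...,2]>.19); 
        if sel.sum()<10: print(nm,"hidden"); continue
        zt=np.percentile(C[sel][:,2],60); sel&=C[...,2]>zt-.004
        W=onz(m,np.argwhere(sel)[:,::-1].astype(float),zt)[:,:2]; w=W-W.mean(0); e=np.linalg.eigh(w.T@w)[1][:,1]; e*=np.sign(e[0])
        print(n,nm,W.mean(0),"yaw",np.degrees(np.arctan2(e[1],e[0])))
    P0=np.load(n+"0p.npy")
    diff=cv2.absdiff(p,P0).max(2); print(n,"changed px",(diff>60).sum())
E
```

```text
21.47 [ 0.543  -0.2759  0.4278] yaw -79.4 q6 0.749 F [-0.45  1.01  0.23] M [ 0.037 -0.002 -0.046] w 0.0502
top L [0.64935076 0.12604842] yaw 12.230127644178761
top R [ 0.6710013 -0.0822413] yaw 11.894587015552824
top changed px 13131
side L [0.6463573 0.1264034] yaw 12.089046523100668
side R [ 0.66652909 -0.08059564] yaw 10.804989615481706
side changed px 15823
```

View pics/topf.png

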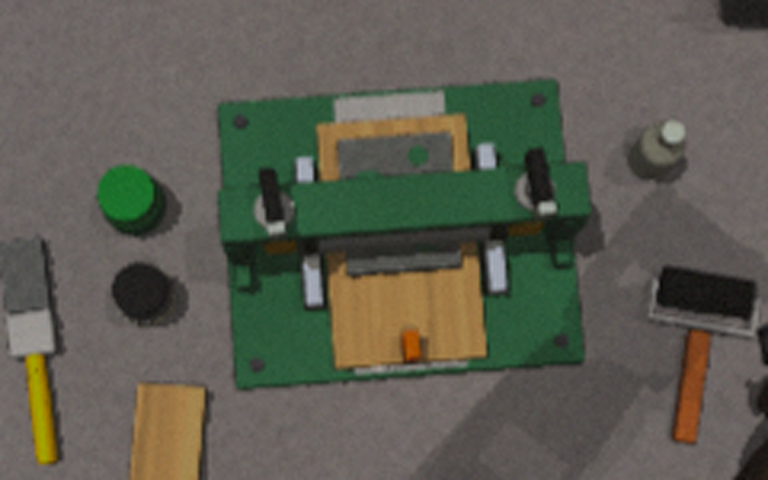

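View pics/sidef.png

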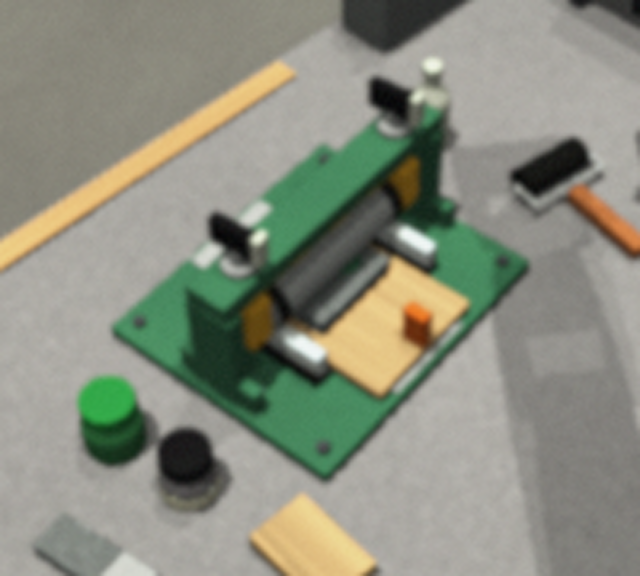

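Both bars sit at about 12° yaw with their white ends towards the robot, so both handles are at roughly 174°. The bed is still home and the bystanders are in place. Handing in.

```bash
python3 -c "
from rig import *
print(job_done())"
```

```text
the job is handed in; nothing more can be done
None
```

The bed is home and the roller is down on both bearers at an estimated 63–68 N per end. I handed the job in at about 21.5 s of the 72 s allowed; `job_done()` gives no verdict.

- **Bed:** I pushed it by its orange grip until the force jumped from about 6 N to 29 N at the stop. The later pictures show it still home.
- **Handles:** I turned them alternately in steps of 27–93°, and they were never more than about 50° apart, so the roller tipped about 0.011 rad at most. The last step on the right was 5°.
- **Nip:** Free turning took about 0.37 N·m on both sides. At the end the left read about 0.54 N·m and the right about 0.55 N·m. Both sets of readings put first touch near 135°, and both handles finished at about 175°.
- **Last camera check:** The top view puts the two bars at 12.2° and 11.9° yaw, the side view at 12.1° and 10.8°. Both agree that the roller is square. The bystanders look unmoved by eye; I did not measure them.

- **Torque noise:** Single torque readings scatter by about ±0.04 N·m (about 15 N), so the nip figure comes from averages and from the angle past first touch.
- **Right-handle side load:** The third and fourth turns on the left and right gave a side load of up to 13 N on the right handle, so those readings are less certain. It was lower, about 6 N, after I gripped again 2 mm over.
- **Position slip:** My first approach to the left handle came in about 20 mm low and 12 mm off, because the drive limits clipped some rows. I corrected it before closing the gripper.

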